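# Spacer in the wide gap, tile held flush

### The arm

A 7-joint arm with a two-finger parallel gripper is mounted at the origin on the work surface. World frame = base frame: x ahead of the robot, y to its left, z up, the work surface at z = 0. Lengths are in m, angles in rad, forces in N, time in s.
With the tool pointing down it reaches from about 0.35 to 0.775 m from the base axis. Payload 3.1 kg.
Tool frame: the origin (TCP) lies on the centre line of the jaws, within the pads' length; the fingertips stand 25 mm ahead of it and the grasp point (between the pads) lies 6 mm ahead of it; z points along the fingers, y is the direction in which the jaws open and shut (so a half turn about z gives the same grasp; the last joint's range is limited). The gripper opens to 85 mm and grips with 20 to 120 N. Pads are 22 mm wide; open, the fingers measure 114 mm over their backs; the gripper's body (76 mm by 85 mm) begins 54 mm behind the grasp point. The pads swing forward as they close: fully open they stand 13 mm farther back than shut.
Start: joints at [1.088, 0.311, 0.014, 1.512, -0.004, 1.319, -0.027], TCP at [0.235, -0.497, 0.232] pointing down, gripper open.
Joint ranges: [-2.7, 2.7], [-0.3, 1.91], [-1.27, 1.3], [0.12, 2.57], [-1.44, 4.58], [0.2, 2.03], [-3.05, 3.05]. Speed limits (rad/s): [2.79, 2.79, 3.14, 3.14, 3.14, 3.14, 3.14].

### API

Orientations are given as a rotation vector (axis times angle).
In Python, from workcell import env gives the robot as it stands.
- The arm moves only by the tool carry_out, never from a script. Its argument "deltas" is a list of rows, each a list of 7 numbers: the closure, from 0 (fully open) to 1 (shut), then the shift along the world's x, y, z in mm, then the turn, a rotation vector about the world's x, y, z in rad. In form: [[fingers, x, y, z, wx, wy, wz], ...]. A call has 1 to 20 rows; each row shifts and turns the pose as measured when the row begins; what a row does not reach is not made up. A row lasts 1/12 s, in which the tool goes at most 41.7 mm and 7.16 degrees, less where a joint would pass 70% of its speed; a pose out of reach is approached as far as the arm can. A call is refused whole if a number of a shift passes 41.7 or a number of a turn 0.125, either way. A call with a gripper value outside its range is refused whole. The fingers move at their own pace and stop on an object; "squeeze" is the grip in N (left out, the last holds). Time passes only in rows, so rows that do not move let the fingers close. It gives the time, the measured TCP pose, the force and the opening at its end, in the units of the state.
- env.observe(): the state, without advancing time (a new reading comes with each control period).
- env.snapshot(name): name is "scene" or "top"; returns the picture (400x640x3 uint8, blue, green, red); there is no depth.
- env.camera_params(name): a dict with "K" (3x3 intrinsics, pixels), "R" (3x3) and "t" (3): a world point X has camera coordinates R X + t. Camera axes: x right, y down, z forward; pixel columns grow to the right and rows downward; lengths in m; the calibration is good to about 2 mm. A picture is of the moment at which its call begins. camera_params takes no time and is no camera call.
- env.finish_job(): hands the job in, once; it reports no verdict.
The state is a dict: "time": time; "joint_positions": joint angles; "qvel": joint speeds; "joint_efforts": joint torques, N m; "position": TCP position; "ee_rot": TCP orientation; "force": force on the tool from outside, world axes, zero at the start; "torque": the same for the moment, N m; "grip_width": finger opening in m.
Only numpy, scipy, OpenCV 4.12 (cv2) and the standard library are available. Lean on these libraries where they do the work, as an engineer would, in place of code of your own. Each camera call takes 0.05 s, during which the arm holds its last target.

### The job

One of the three blue tiles on the plywood gluing board is shorter than the others and leaves a wide gap to the aluminium bar. Hang the red saddle spacer over the bar with its thick leg down in that wide gap, fully seated and centred on the tile, and let go of it; then push the short tile squarely against the leg until tile, leg and bar are flush. Finish while still holding the tile firmly pressed, and leave the other tiles and the paint jar where they are.

Things in the scene. Friction and masses are not known exactly. Their poses are not given: they have to be found in the camera images.
- jig: Fixed plywood gluing board, 170 (x) x 310 (y) x 12 mm thick, at a new place and yaw each time. Origin: centre of its underside, on the table. +x points away from the robot. The aluminium bar stands along its far side, parallel to y.
- bar_top (a point): Middle of the top edge of the aluminium bar, at x = +55, y = 0, z = 38 mm of the board. The bar is 12 mm thick (x) and 310 mm long (y), stands on the board's top (z = 12 mm) and has its face towards the tiles at x = +49 mm. Two blue blocks 20 mm high brace it from behind at y = -130 and +130 mm.
- tile_short: Short blue tile with a white and yellow flower, 56 (x) x 60 (y) x 18 mm thick, loose, 140 g. Origin: centre of its underside, lying on the board. It lies at board y about -88, 0 or +88 mm, its +x side 18 to 22 mm from the bar. Pressed flush, with the spacer's thick leg between it and the bar, its origin is at board x = +9 mm.
- tile_long_a: A long tile that looks like the short one but measures 86 (x) x 60 (y) x 18 mm, loose, in one of the other places; only about 5 mm of gap to the bar, too narrow for the spacer. Origin: centre of its underside. Stays where it is.
- tile_long_b: The other long tile, same as tile_long_a. Stays where it is.
- spacer: Red saddle spacer, an upside-down U standing on its legs beside the board, 90 g, 40 mm wide (y). Origin: level with the feet, mid slot. Thick leg 12 mm, x -20.5 to -8.5, facing roughly to the robot; slot 17 mm wide, 24 deep; thin leg x 8.5 to 14.5; bridge z 24 to 32 mm. Seated, the bridge rests on the bar: origin 14 mm above the table, at board x about 55 mm, thick leg towards the tile.
- spacer_fin (a point): Middle of the pale wooden fin on top of the spacer, by which to grip it: 14 mm thick (spacer x), 36 mm wide (y), 30 mm high; it is at x = 0, y = 0, z = 47 mm of the spacer (fin from z = 32 to 62 mm).
- paint_jar: Jar of green paint with a white cap, radius 28 mm, 70 mm high, on the table on the other side of the board from the spacer; origin: centre of its underside. Stays where it is.
Not all that is in view belongs to the job. Of the things that look like the spacer, the larger one is meant.

How it is judged:
By the outcome, as a careful person would: the job done as asked, in the order asked, and still so for the second after the job is handed in, while the arm keeps its last pose, push and grip.
It also fails if it takes over 56 s, if anything falls off the work surface, if the arm or the gripper's body presses on something with over 40 N, if the wrist force passes 120 N, or if a joint passes its speed limit or range.

## Working session

There is one attempt and no reset: what is moved stays moved. The work goes in short steps, Python scripts to look and compute and a tool call to move; the robot and the scene stay as the last step left them, time stands still between calls to the robot, and variables do not carry over. Pictures are saved under pics/ and viewed, and the job is handed in when it is done.

Besides the shell and the picture viewer there is one more tool, called after "Request:" as name(argument=value, ...) on one line, values as JSON. carry_out: Moves the arm, as the interface text tells. Its arguments: {"type":"object","properties":{"deltas":{"type":"array"},"squeeze":{"type":"number"}},"required":["deltas"]}

```bash
mkdir -p pics; ls; python3 - <<'E'
from workcell import env
import cv2,numpy as np
for n in("scene","top"):
    im=env.snapshot(n); cv2.imwrite(f"pics/{n}0.png",im)
    p=env.camera_params(n); print(n,np.round(p["K"],1).tolist(),np.round(p["R"],3).tolist(),np.round(p["t"],3).tolist())
print(env.observe())
E
```

```text
pics
scene [[436.4, 0.0, 322.6], [0.0, 436.4, 202.3], [0.0, 0.0, 1.0]] [[-0.333, 0.943, 0.01], [0.603, 0.221, -0.766], [-0.725, -0.249, -0.642]] [0.124, -0.283, 1.392]
top [[397.7, 0.0, 321.8], [0.0, 397.7, 200.1], [0.0, 0.0, 1.0]] [[0.025, -1.0, -0.013], [-0.995, -0.024, -0.1], [0.099, 0.015, -0.995]] [0.029, 0.542, 0.941]
{'time': 0.1, 'joint_positions': array([ 1.08827924,  0.31161593,  0.01398896,  1.51288263, -0.00442444,
        1.31922905, -0.02722537]), 'qvel': array([ 0.00010702, -0.00201318,  0.00096575, -0.0032194 , -0.0006786 ,
       -0.00090761, -0.00133275]), 'joint_efforts': array([ 7.29367621e-04, -3.80855298e+01,  1.46823227e-01, -2.31241447e+01,
        1.23388783e-02,  8.08589888e-03, -8.13102588e-06]), 'position': array([ 0.23441516, -0.49681759,  0.23055172]), 'ee_rot': array([-3.06358596e+00, -6.86470363e-01,  8.18776963e-04]), 'force': array([-0.10040375,  0.37844302, -0.18935352]), 'torque': array([-0.00235994,  0.01874045, -0.02175707]), 'grip_width': 0.08561507523996369}
```

View pics/scene0.png

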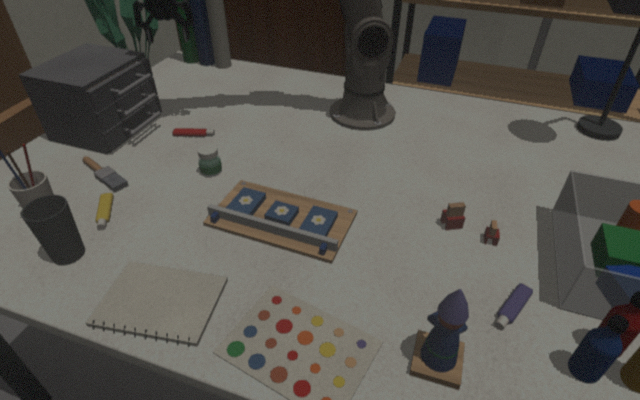

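View pics/top0.png

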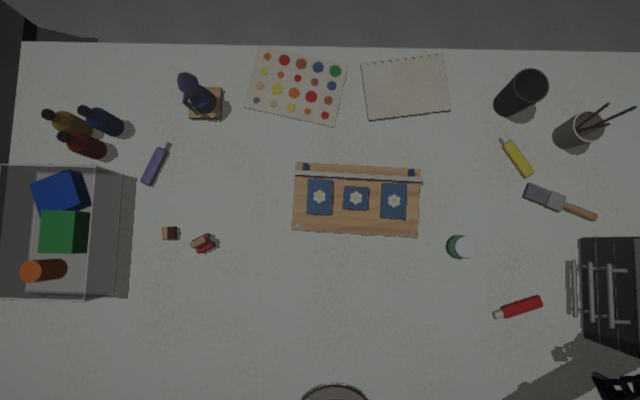

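```bash
cat > h.py <<'E'
from workcell import env
import cv2,numpy as np
def proj(n,X):
    p=env.camera_params(n);c=np.array(p["R"])@np.array(X,float).T+np.array(p["t"]).reshape(3,*([1]*(np.ndim(X)-1)))
    q=np.array(p["K"])@c;return (q[:2]/q[2]).T
def ray(n,uv,z):
    p=env.camera_params(n);R=np.array(p["R"]);t=np.array(p["t"])
    d=R.T@np.linalg.inv(p["K"])@np.array([*uv,1.]);o=-R.T@t
    return o+d*(z-o[2])/d[2]
def crop(im,x0,y0,x1,y1,s,name):
    c=cv2.resize(im[y0:y1,x0:x1],None,fx=s,fy=s,interpolation=cv2.INTER_CUBIC)
    c=np.clip(c.astype(float)*1.7,0,255).astype(np.uint8)
    for x in range((x0+9)//10*10,x1,10):
        cv2.line(c,((x-x0)*s,0),((x-x0)*s,6),(0,255,255),1); cv2.putText(c,str(x),((x-x0)*s,16),0,.35,(255,0,255),1)
    for y in range((y0+9)//10*10,y1,10):
        cv2.line(c,(0,(y-y0)*s),(6,(y-y0)*s),(0,255,255),1); cv2.putText(c,str(y),(8,(y-y0)*s),0,.35,(255,0,255),1)
    cv2.imwrite(name,c)
E
python3 - <<'E'
from h import *
im=cv2.imread("pics/top0.png");s=cv2.imread("pics/scene0.png")
crop(im,285,155,430,245,5,"pics/t_board.png")
crop(im,150,215,230,265,10,"pics/t_sp.png")
crop(s,195,175,365,260,4,"pics/s_board.png")
crop(s,430,190,510,250,10,"pics/s_sp.png")
print(proj("top",[[.235,-.497,.232]]),proj("scene",[[.235,-.497,.232],[0,0,0]]))
E
```

```text
[[611.80023189 363.11144014]] [[169.27340343  45.94520773]
 [361.49095039 113.58898971]]
```

View pics/t_board.png

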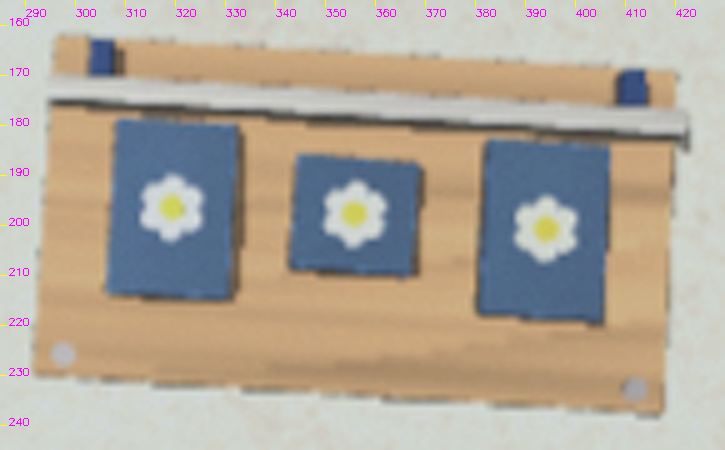

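View pics/t_sp.png

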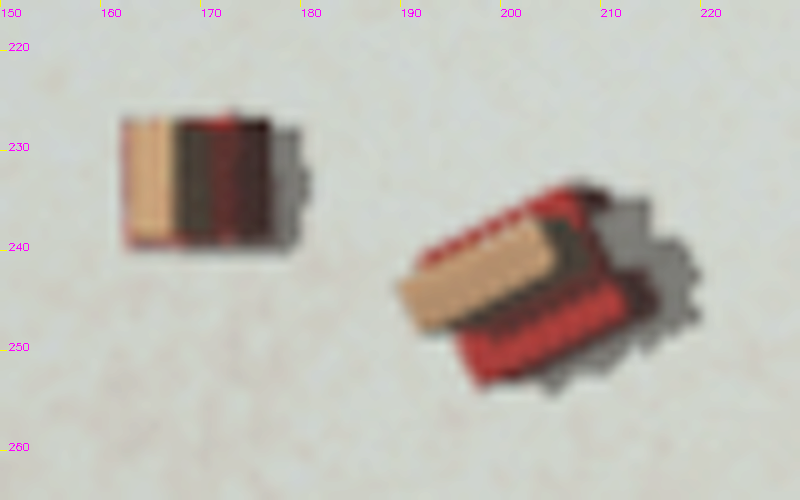

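View pics/s_board.png

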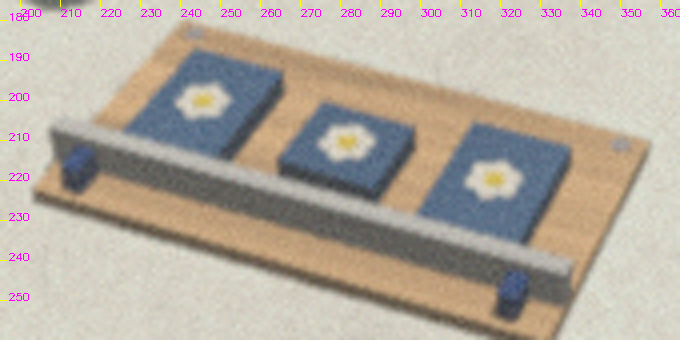

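View pics/s_sp.png

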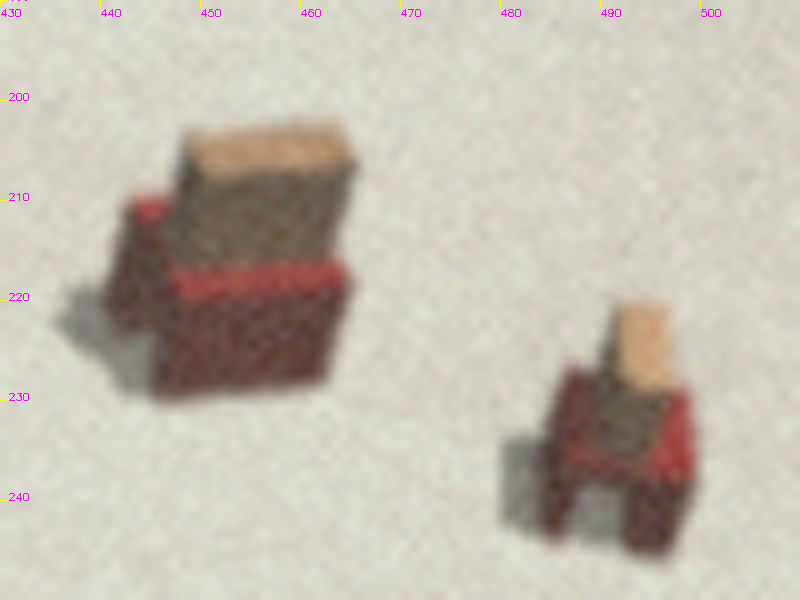

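```bash
cat > fit.py <<'E'
from h import *
from scipy.optimize import least_squares
def fit(obs,x0,label):
    # obs: list (cam, local xyz mm, uv); pose x,y (m), yaw ; z0 included in local
    def res(p,w=False):
        c,s=np.cos(p[2]),np.sin(p[2]);r=[]
        for cam,L,uv in obs:
            L=np.array(L)/1000;X=[p[0]+c*L[0]-s*L[1],p[1]+s*L[0]+c*L[1],L[2]]
            r+=list(proj(cam,[X])[0]-uv)
        return np.array(r)
    o=least_squares(res,x0,loss="soft_l1")
    print(label,"xy mm",np.round(o.x[:2]*1000,1),"yaw",np.round(o.x[2],4),"deg",np.round(np.degrees(o.x[2]),2));print(np.round(res(o.x).reshape(-1,2),1).tolist());return o.x
E
cat > m1.py <<'E'
from fit import *
B=[("top",(85,155,12),(296,162)),("top",(85,-155,12),(420.6,169.4)),("top",(-85,-155,12),(417.2,238)),("top",(-85,155,12),(291.6,229.8)),
("scene",(-85,-155,12),(240.5,180.5)),("scene",(-85,155,12),(357.5,211.2)),("scene",(85,155,12),(333.7,260)),("scene",(85,-155,12),(203.7,224.2))]
b=fit(B,[.6,0,0],"board")
fit(B[:4],b,"  top");fit(B[4:],b,"  scene")
T=[("top",(28,30,30),(344.6,186)),("top",(28,-30,30),(369.4,187.8)),("top",(-28,-30,30),(368.2,210.4)),("top",(-28,30,30),(342.8,209)),
("scene",(-28,-30,30),(275.5,200.2)),("scene",(-28,30,30),(298.5,206.8)),("scene",(28,30,30),(289,222.5)),("scene",(28,-30,30),(265,215))]
t=fit(T,b,"tile");fit(T[:4],b,"  top");fit(T[4:],b,"  scene")
S=[("top",(-7,18,62),(189.5,243.8)),("top",(7,18,62),(189.5,243.8))][:0]
S=[("top",(7,18,62),(189.5,243.8)),("top",(7,-18,62),(204,236.5)),("top",(-7,-18,62),(205.5,241.5)),("top",(-7,18,62),(192.5,248.5)),
("scene",(-7,-18,62),(448.8,203.2)),("scene",(-7,18,62),(464.5,202.2)),("scene",(7,18,62),(465.6,206.5)),("scene",(7,-18,62),(449.6,207.8)),
("scene",(14.5,-20,0),(445.5,230)),("scene",(14.5,20,0),(462.5,228)),("top",(-20.5,20,32),(198,254))]
s=fit(S,[.5,.35,.4],"spacer")
fit(S[:4],s,"  top");fit(S[4:10],s,"  scene")
c,sn=np.cos(b[2]),np.sin(b[2]);d=(t[:2]-b[:2])*1000
print("tile in board",c*d[0]+sn*d[1],-sn*d[0]+c*d[1],t[2]-b[2])
E
python3 m1.py
```

```text
board xy mm [547.2 -38.9] yaw -0.0355 deg -2.03
[[-1.2, -0.3], [-1.4, -0.5], [-0.6, -0.5], [-1.5, 0.0], [-0.2, -1.5], [-0.2, -1.9], [-2.0, -0.4], [-1.4, -3.0]]
  top xy mm [546.5 -41.8] yaw -0.0388 deg -2.22
[[0.1, -0.2], [-0.2, 0.0], [0.5, 0.0], [-0.4, 0.1]]
  scene xy mm [551.4 -34.6] yaw -0.0222 deg -1.27
[[-0.3, 0.1], [0.9, -1.1], [0.2, 1.0], [-0.7, -0.7]]
tile xy mm [548.3 -37.7] yaw -0.0366 deg -2.1
[[-1.3, -0.2], [-1.4, -0.5], [-1.4, -0.2], [-0.8, -0.3], [-0.8, -1.1], [-0.1, -1.4], [-1.0, -1.8], [-1.5, -1.1]]
  top xy mm [547.7 -40.6] yaw -0.0438 deg -2.51
[[0.0, 0.0], [-0.1, -0.1], [-0.3, 0.2], [0.4, -0.1]]
  scene xy mm [551.9 -34. ] yaw -0.0336 deg -1.92
[[-0.0, 0.2], [0.8, -0.1], [-0.1, -0.4], [-0.6, 0.3]]
spacer xy mm [432.4 331.3] yaw 0.5235 deg 29.99
[[-1.0, -0.6], [-1.7, -0.7], [-0.5, -0.4], [-1.3, 0.0], [-1.4, -0.4], [-1.8, -1.2], [-0.2, -1.5], [0.4, -1.0], [-0.5, -0.0], [-0.8, -0.1], [-0.8, -0.4]]
  top xy mm [431.5 328.6] yaw 0.5063 deg 29.01
[[0.2, -0.3], [-0.5, -0.2], [0.6, 0.2], [-0.2, 0.3]]
  scene xy mm [434.2 333.4] yaw 0.4517 deg 25.88
[[-0.5, -0.1], [-0.4, -0.2], [0.8, -0.4], [0.8, -0.6], [-0.3, 0.4], [-0.1, 1.1]]
tile in board 1.0849505055942228 1.3082250624592615 -0.0010948385955268161
```

Request:
carry_out(deltas=[[0,17,31,0,0,0,0.07],[0,17,31,0,0,0,0.07],[0,17,31,0,0,0,0.07],[0,17,31,0,0,0,0.07],[0,17,31,0,0,0,0.07],[0,17,31,0,0,0,0.07],[0,17,31,0,0,0,0.07],[0,17,31,0,0,0,0.07],[0,17,31,0,0,0,0.07],[0,17,31,0,0,0,0.07],[0,17,31,0,0,0,0.07],[0,17,31,0,0,0,0.07],[0,17,31,0,0,0,0.07]], squeeze=40)

```text
time: 1.18
position: [0.4485, -0.0818, 0.224]
ee_rot: [-2.431, -1.987, 0.022]
force: [0.0, -0.2, 0.7]
grip_width: 0.0858
```

Request:
carry_out(deltas=[[0,0,35,0,0,0,0.06],[0,0,35,0,0,0,0.06],[0,0,35,0,0,0,0.06],[0,0,35,0,0,0,0.06],[0,0,35,0,0,0,0.06],[0,0,35,0,0,0,0.06],[0,-3,35,0,0,0,0.06],[0,-3,35,0,0,0,0.06],[0,-3,35,-10,0,0,0.06],[0,-3,35,-20,0,0,0.06],[0,-3,35,-30,0,0,0.06],[0,-3,20,-30,0,0,0.06],[0,0,0,0,0,0,0]])

```text
time: 2.27
position: [0.4258, 0.3458, 0.1323]
ee_rot: [-1.513, -2.751, 0.009]
force: [-1.6, -0.5, -0.2]
grip_width: 0.0852
```

```bash
python3 - <<'E'
from h import *
from scipy.spatial.transform import Rotation as Ro
im=env.snapshot("top");s=env.snapshot("scene")
crop(im,150,180,260,280,7,"pics/t1.png");crop(s,410,140,510,240,6,"pics/s1.png")
o=env.observe();p=o["position"];R=Ro.from_rotvec(o["ee_rot"]).as_matrix()
print(np.round(p*1e3,1),np.degrees(np.arctan2(R[1,1],R[0,1])),R[:,2],o["time"])
tips=[p+R@[0,sg*.0425,.012] for sg in(-1,1)]
print(proj("top",tips),proj("scene",tips))
E
```

```text
[430.  343.7 136.7] 31.965023561124053 [ 0.00300114 -0.00352342 -0.99998929] 2.3667
[[190.98985307 260.31435796]
 [172.41244235 226.43582522]] [[459.54065927 170.02702569]
 [478.503018   194.08835339]]
```

View pics/t1.png

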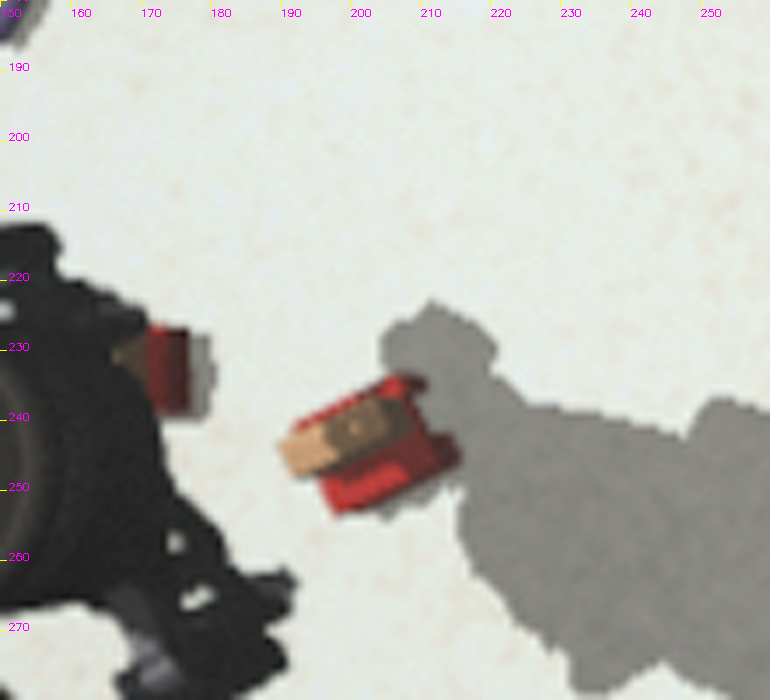

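View pics/s1.png

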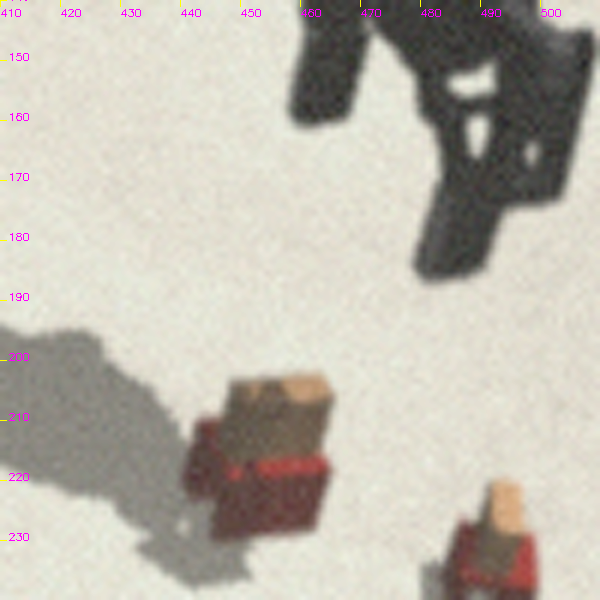

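Request:
carry_out(deltas=[[1,0,0,0,0,0,0],[1,0,0,0,0,0,0],[1,0,0,0,0,0,0],[1,0,0,0,0,0,0],[1,0,0,0,0,0,0],[1,0,0,0,0,0,0],[1,0,0,0,0,0,0],[1,0,0,0,0,0,0],[1,0,0,0,0,0,0]])

```text
time: 3.12
position: [0.4386, 0.3368, 0.144]
ee_rot: [1.54, 2.719, 0.008]
force: [-0.2, -0.1, 0.3]
grip_width: 0.0001
```

```bash
python3 - <<'E'
from h import *
from scipy.spatial.transform import Rotation as Ro
im=env.snapshot("top");s=env.snapshot("scene")
crop(im,150,180,260,280,7,"pics/t2.png");crop(s,410,140,510,240,6,"pics/s2.png")
o=env.observe();p=o["position"];R=Ro.from_rotvec(o["ee_rot"]).as_matrix()
print(np.round(p*1e3,1),np.degrees(np.arctan2(R[1,1],R[0,1])),R[:,2],o["time"],o["grip_width"])
tips=[p+R@[sx*.011,0,.025] for sx in(-1,0,1)]
print(proj("top",tips),proj("scene",tips))
E
```

```text
[438.5 337.  143.8] 30.95704498390655 [ 0.01679238 -0.00375115 -0.99985196] 3.2167 0.00029874812248219615
[[190.34998868 236.7899199 ]
 [185.93818336 239.27227491]
 [181.52347603 241.75626277]] [[459.50208902 186.15667522]
 [464.37286279 185.60187508]
 [469.22413098 185.0492967 ]]
```

View pics/t2.png

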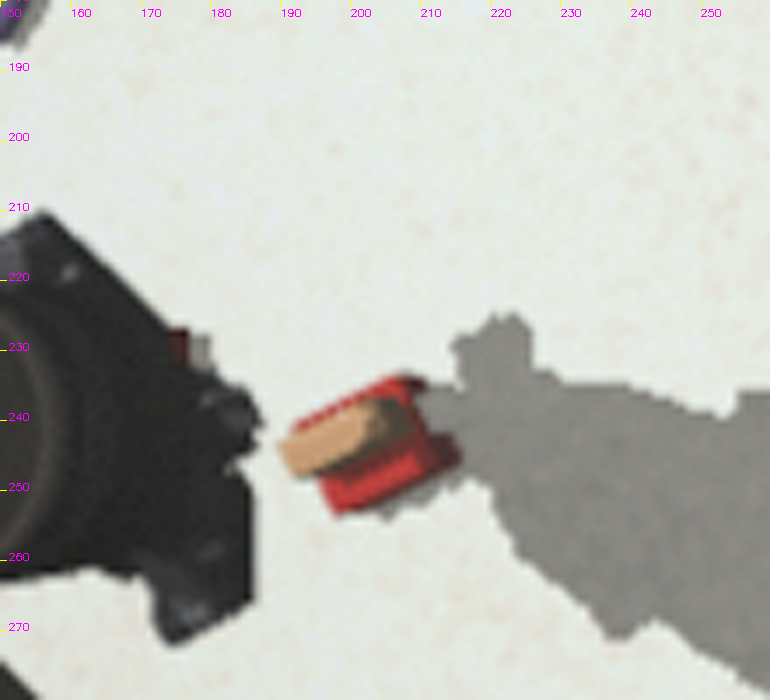

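View pics/s2.png

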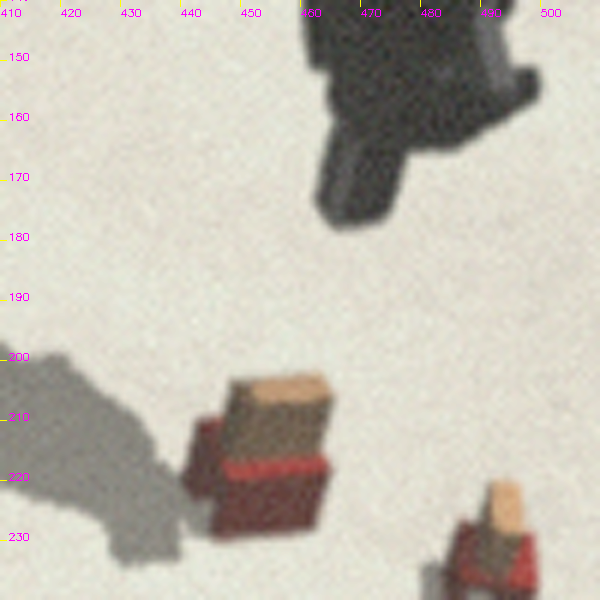

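Request:
carry_out(deltas=[[0,-3,-3,0,0.004,0.017,-0.03],[0,0,0,0,0,0,0],[0,-2,-3,-5,0,0,0],[0,0,0,-10,0,0,0],[0,0,0,-10,0,0,0],[0,0,0,-10,0,0,0],[0,0,0,-10,0,0,0],[0,0,0,-10,0,0,0],[0,0,0,-5,0,0,0],[0,0,0,0,0,0,0]])

```text
time: 4.05
position: [0.4309, 0.3291, 0.0751]
ee_rot: [-1.59, -2.704, 0.008]
force: [0.3, -0.7, -0.1]
grip_width: 0.0852
```

```bash
cat > st.py <<'E'
from h import *
from scipy.spatial.transform import Rotation as Ro
def st():
    o=env.observe();p=o["position"];R=Ro.from_rotvec(o["ee_rot"]).as_matrix()
    print("t",o["time"],"p",np.round(p*1e3,1),"yaw",round(np.degrees(np.arctan2(R[1,1],R[0,1])),2),"z",np.round(R[:,2],4),"F",np.round(o["force"],1),"w",round(o["grip_width"]*1e3,1))
    return p,R
E
python3 - <<'E'
from st import *
s=env.snapshot("scene")
crop(s,410,140,510,240,6,"pics/s3.png")
st()
E
```

```text
t 4.1 p [430.9 329.2  75.4] yaw 29.1 z [-0.0063 -0.0021 -1.    ] F [ 0.2 -0.6  0.5] w 85.3
```

View pics/s3.png

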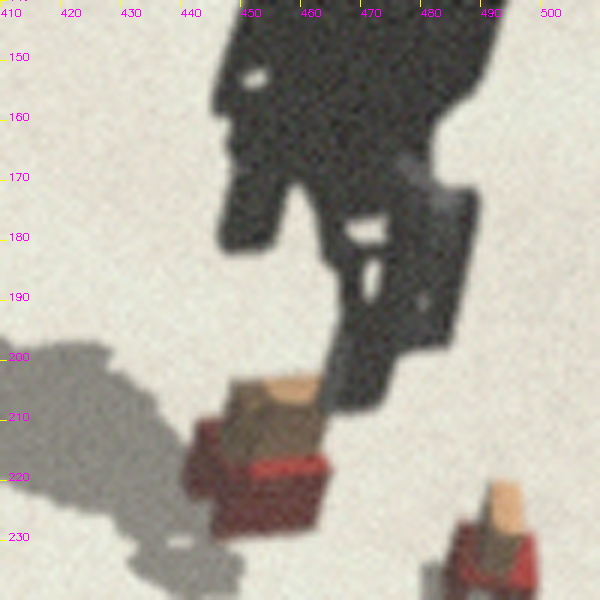

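```bash
python3 - <<'E'
from st import *
p,R=st()
for a in(.012,-.005):
  print(a,[np.round(proj("scene",[p+R@[sx*.011,sg*.05,a] for sx in(-1,1)]),1).tolist() for sg in(-1,1)])
print(proj("scene",[[.433,.331,.062],[.433,.331,.062+.01]]))
E
```

```text
t 4.1 p [430.9 329.2  75.4] yaw 29.1 z [-0.0063 -0.0021 -1.    ] F [ 0.2 -0.6  0.5] w 85.3
0.012 [[[442.3, 189.2], [451.5, 188.2]], [[460.1, 218.5], [469.9, 217.4]]]
-0.005 [[[443.7, 183.3], [453.0, 182.3]], [[461.8, 212.4], [471.8, 211.3]]]
[[456.22111358 204.01117459]
 [457.1698192  200.50142044]]
```

Request:
carry_out(deltas=[[0,1,1,-7,0,-0.006,0],[0,0,0,-6,0,0,0],[0,0,0,0,0,0,0]])

```text
time: 4.35
position: [0.4327, 0.3313, 0.0621]
ee_rot: [1.591, 2.707, 0.001]
force: [0.2, 0.6, 0.0]
grip_width: 0.0854
```

```bash
python3 - <<'E'
from st import *
s=env.snapshot("scene")
crop(s,410,140,510,240,6,"pics/s4.png")
st()
E
```

```text
t 4.4 p [432.9 331.5  62.6] yaw 29.11 z [ 2.4e-03  1.0e-04 -1.0e+00] F [0.6 0.9 1.4] w 85.0
```

View pics/s4.png

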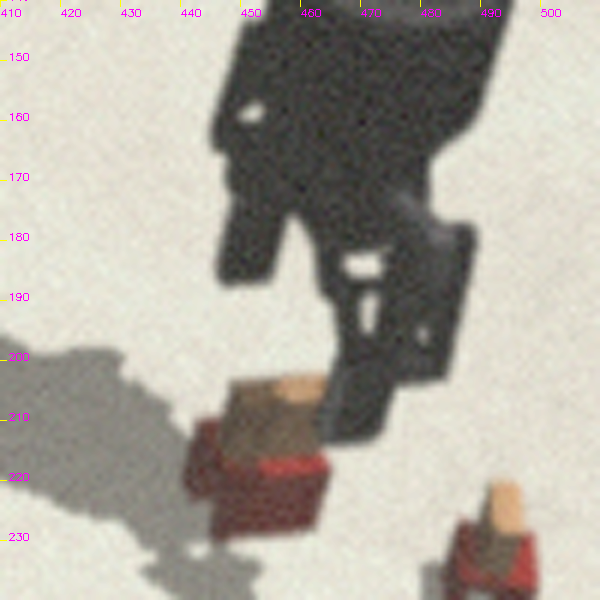

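Request:
carry_out(deltas=[[1,0,0,0,0,0,0],[1,0,0,0,0,0,0],[1,0,0,0,0,0,0],[1,0,0,0,0,0,0],[1,0,0,0,0,0,0],[1,0,0,0,0,0,0],[1,0,0,0,0,0,0],[1,0,0,0,0,0,0]], squeeze=40)

```text
time: 5.07
position: [0.4341, 0.3327, 0.0645]
ee_rot: [1.59, 2.705, 0.008]
force: [0.5, 0.7, -1.0]
grip_width: 0.0002
```

```bash
python3 - <<'E'
from st import *
s=env.snapshot("scene")
crop(s,410,140,510,240,6,"pics/s5.png")
st()
E
```

```text
t 5.1167 p [434.1 332.7  64.5] yaw 29.1 z [ 0.0058  0.0025 -1.    ] F [-0.3  0.8 -0.8] w 0.1
```

View pics/s5.png

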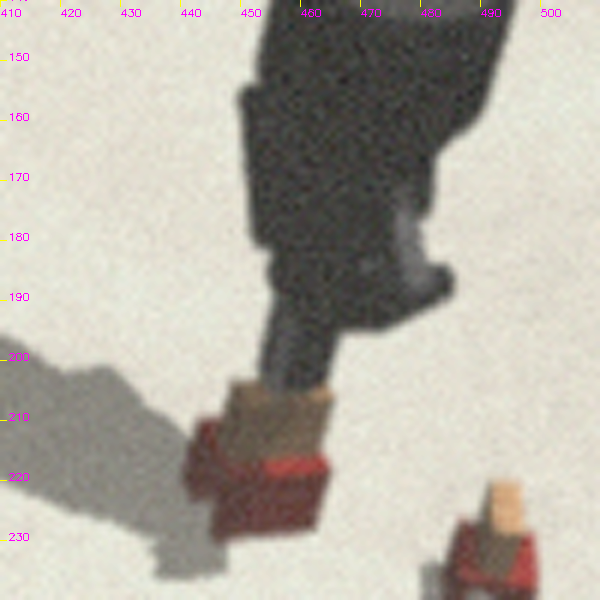

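Request:
carry_out(deltas=[[1,0,0,-3,0,0,0],[1,0,0,-2,0,0,0],[1,0,0,0,0,0,0]])

```text
time: 5.37
position: [0.4359, 0.3343, 0.0634]
ee_rot: [1.589, 2.702, 0.014]
force: [0.2, 0.6, -0.5]
grip_width: 0.0
```

```bash
python3 - <<'E'
from st import *
s=env.snapshot("top")
crop(s,150,190,250,280,7,"pics/t6.png")
st()
E
```

```text
t 5.4167 p [436.  334.5  63.4] yaw 29.09 z [ 0.0111  0.0049 -0.9999] F [ 0.7 -0.6  1.3] w -0.1
```

View pics/t6.png

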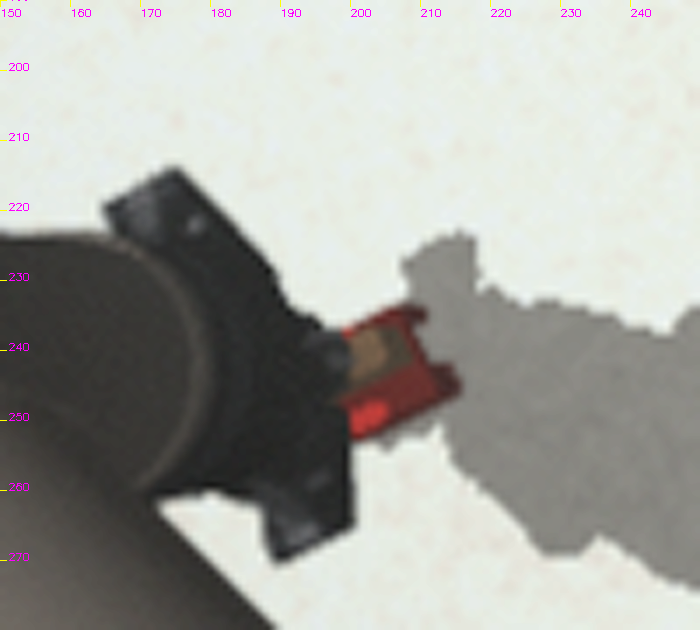

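Request:
carry_out(deltas=[[1,-2,-2,-4,0.005,0.011,0],[1,0,0,-4,0,0,0]])

```text
time: 5.58
position: [0.4375, 0.3366, 0.0625]
ee_rot: [-1.592, -2.708, -0.03]
force: [-3.3, -7.4, 33.1]
grip_width: 0.0
```

```bash
python3 - <<'E'
from st import *
s=env.snapshot("scene")
crop(s,410,140,510,240,6,"pics/s7.png")
st()
E
```

```text
t 5.6333 p [438.  337.   62.7] yaw 29.14 z [ 0.011   0.0167 -0.9998] F [-1.7 -4.4 23.1] w -0.2
```

View pics/s7.png

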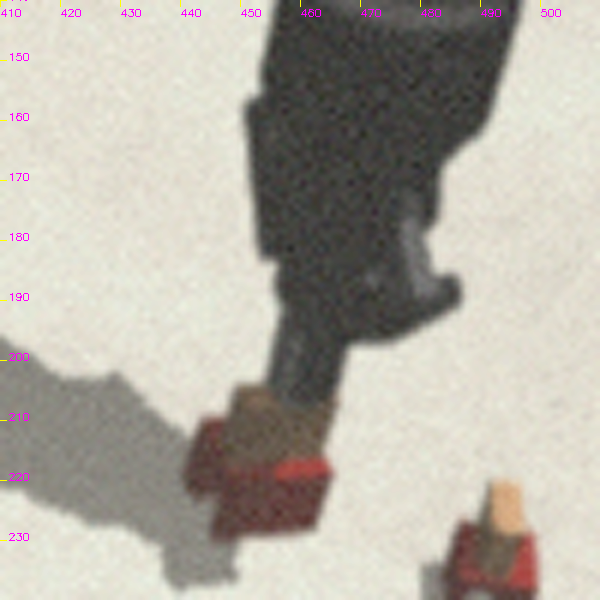

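Request:
carry_out(deltas=[[1,0,0,12,0,0,0],[0,-2,-2,6,-0.015,0.01,0],[0,-2,-2,0,0,0,0],[0,0,0,0,0,0,0],[0,0,0,0,0,0,0],[0,0,0,0,0,0,0],[0,0,0,-6,0,0,0]])

```text
time: 6.22
position: [0.4342, 0.3321, 0.0745]
ee_rot: [-1.592, -2.708, -0.005]
force: [0.2, 0.1, 0.8]
grip_width: 0.0724
```

```bash
python3 - <<'E'
from st import *
s=env.snapshot("scene")
crop(s,410,140,510,240,6,"pics/s8.png")
st()
E
```

```text
t 6.2667 p [433.2 330.9  72.5] yaw 29.08 z [-1.7e-03  3.0e-04 -1.0e+00] F [-0.6  0.1 -0.9] w 79.4
```

View pics/s8.png

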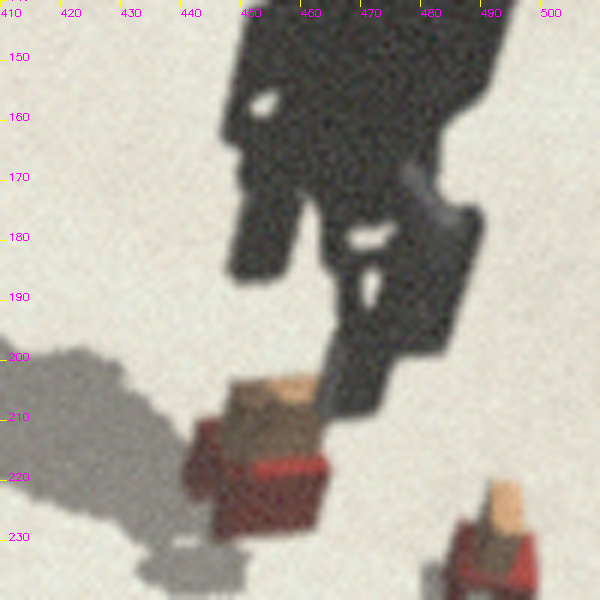

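Request:
carry_out(deltas=[[0,0,0,-8,0,0,0],[0,0,0,-8,0,0,0],[0,0,0,-8,0,0,0],[0,0,0,-6,0,0,0],[0,0,0,-4,0,0,0],[0,0,0,0,0,0,0]])

```text
time: 6.77
position: [0.431, 0.3287, 0.0312]
ee_rot: [-1.59, -2.704, 0.011]
force: [0.6, 0.2, -0.4]
grip_width: 0.0855
```

Request:
carry_out(deltas=[[0,2,2,5,0,0,0],[1,0,0,2,0,0,0],[1,0,0,0,0,0,0],[1,0,0,0,0,0,0]])

```text
time: 7.1
position: [0.4335, 0.3316, 0.0391]
ee_rot: [-1.589, -2.704, 0.009]
force: [0.8, 0.4, 0.6]
grip_width: 0.0515
```

```bash
python3 - <<'E'
from st import *
st()
E
```

```text
t 7.1 p [433.5 331.6  39.1] yaw 29.11 z [-0.0072 -0.0027 -1.    ] F [0.8 0.4 0.6] w 51.5
```

Request:
carry_out(deltas=[[1,0,0,-1,0.003,-0.007,0],[1,0,0,0,0,0,0],[1,0,0,0,0,0,0],[1,0,0,0,0,0,0],[1,0,0,0,0,0,0]])

```text
time: 7.52
position: [0.4341, 0.3321, 0.0392]
ee_rot: [1.591, 2.707, 0.005]
force: [-0.2, -0.5, -0.5]
grip_width: 0.0132
```

```bash
python3 - <<'E'
from st import *
s=env.snapshot("scene")
crop(s,410,140,510,240,6,"pics/s9.png")
st()
E
```

```text
t 7.5667 p [434.1 332.1  39.2] yaw 29.1 z [ 0.0029  0.0019 -1.    ] F [ 0.8 -0.5 -0.3] w 13.0
```

View pics/s9.png

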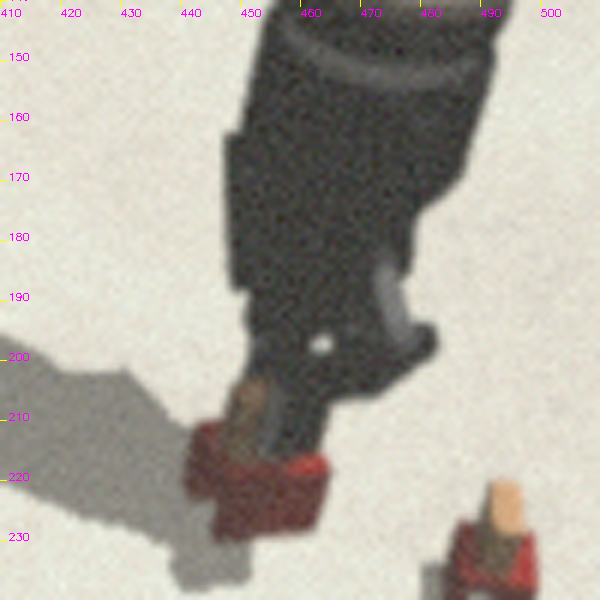

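Request:
carry_out(deltas=[[1,0,0,5,0,0,0],[1,0,0,12,0,0,0],[1,0,0,15,0,0,0],[1,0,0,15,0,0,0],[1,4,-8,15,0,0,0],[1,8,-16,10,0,0,-0.04],[1,10,-22,5,0,0,-0.04],[1,10,-24,0,0,0,-0.04],[1,10,-24,0,0,0,-0.04],[1,10,-24,0,0,0,-0.04],[1,10,-24,0,0,0,-0.04],[1,10,-24,0,0,0,-0.04]])

```text
time: 8.57
position: [0.5027, 0.1709, 0.1314]
ee_rot: [-1.943, -2.468, -0.024]
force: [0.9, 0.1, -0.5]
grip_width: 0.0132
```

```bash
python3 - <<'E'
from st import *
st()
E
```

```text
t 8.5667 p [502.7 170.9 131.4] yaw 13.56 z [ 0.0091  0.0121 -0.9999] F [ 0.9  0.1 -0.5] w 13.2
```

Request:
carry_out(deltas=[[1,10,-22,0,-0.004,0.003,-0.028],[1,10,-22,0,-0.004,0.003,-0.028],[1,10,-22,0,-0.004,0.003,-0.028],[1,10,-22,0,0,0,-0.028],[1,10,-22,0,0,0,-0.028],[1,10,-22,0,0,0,-0.028],[1,10,-22,0,0,0,-0.028],[1,8,-16,0,0,0,-0.028],[1,4,-8,0,0,0,-0.028],[1,0,0,0,0,0,0]])

```text
time: 9.4
position: [0.5906, -0.0235, 0.1416]
ee_rot: [2.257, 2.171, 0.006]
force: [1.1, -0.0, -0.9]
grip_width: 0.013
```

```bash
python3 - <<'E'
from st import *
s=env.snapshot("scene");t=env.snapshot("top")
cv2.imwrite("pics/raw10.png",s)
crop(s,200,130,360,260,5,"pics/s10.png")
crop(t,285,150,430,245,5,"pics/t10.png")
st()
E
```

```text
t 9.5 p [589.6 -20.1 141.5] yaw -1.95 z [ 0.0086 -0.0024 -1.    ] F [-0.5  1.3 -0.4] w 13.0
```

View pics/s10.png

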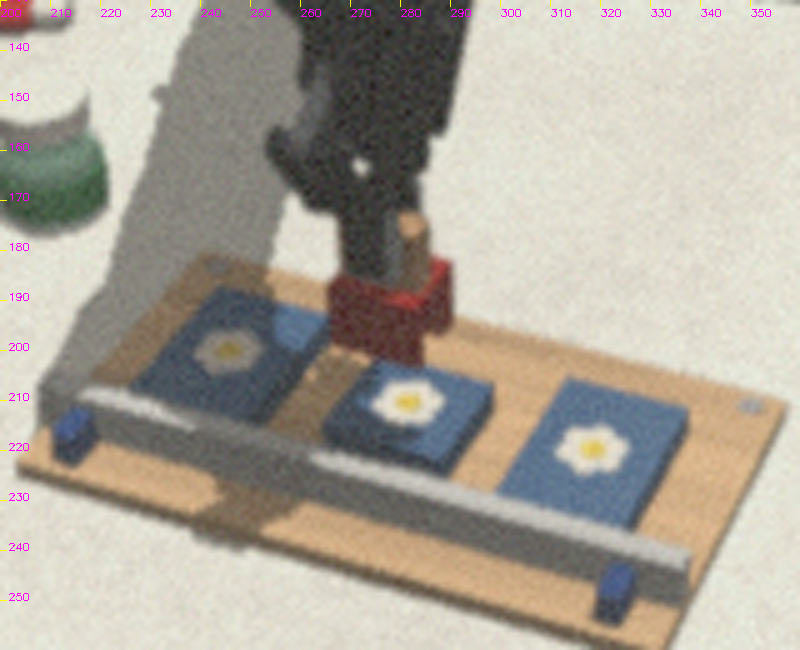

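View pics/t10.png

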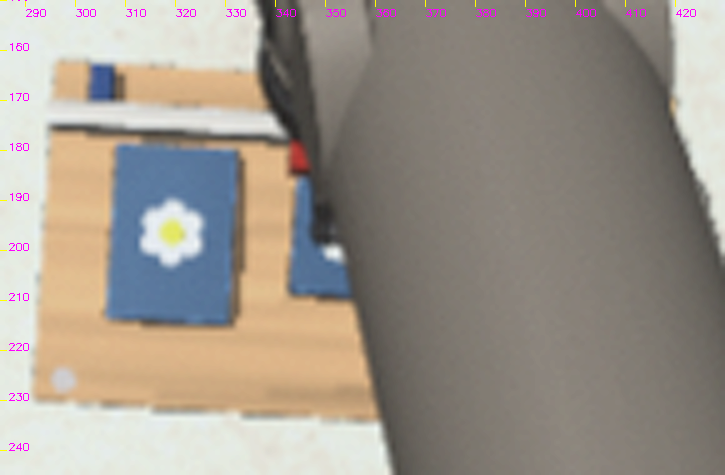

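```bash
cat > m2.py <<'E'
from fit import *
def g(cx,cy,x0=200,y0=130,s=5): return (x0+(cx+.5)/s-.5,y0+(cy+.5)/s-.5)
B=[("scene",L,g(*c)) for L,c in [((-85,-155,12),(205,252)),((-85,155,12),(788,405)),((85,155,12),(668,648)),((85,-155,12),(17,465)),
 ((61,155,38),(690,566)),((61,155,12),(687,605)),((49,155,38),(692,550))]]
b=fit(B,[.55,-.04,-.04],"board scene")
T=[("scene",L,g(*c)) for L,c in [((-28,-30,30),(378,358)),((-28,30,30),(494,384)),((28,30,30),(446,461)),((28,-30,30),(325,425))]]
t=fit(T,b,"tile scene")
S=[(L,g(*c)) for L,c in [((14.5,-20,0),(330,348)),((14.5,20,0),(423,366)),((14.5,20,32),(428,308)),((14.5,-20,32),(331,288)),((-20.5,20,32),(453,261)),((-20.5,20,0),(449,325))]]
yaw=np.radians(-1.95)
def res(p):
    c,s=np.cos(yaw),np.sin(yaw)
    X=np.array([[p[0]+(c*L[0]-s*L[1])/1e3,p[1]+(s*L[0]+c*L[1])/1e3,p[2]+L[2]/1e3] for L,_ in S])
    return (proj("scene",X)-np.array([u for _,u in S])).ravel()
o=least_squares(res,[.59,-.02,.1]);print("spacer free",np.round(o.x*1e3,1),np.round(res(o.x).reshape(-1,2),1).tolist())
for zf in(.1,.1023,.105):
    o=least_squares(lambda q:res([q[0],q[1],zf]),[.59,-.02]);print(zf,np.round(o.x*1e3,1),o.cost)
c,sn=np.cos(b[2]),np.sin(b[2])
def toboard(p):
    d=(np.array(p)-b[:2])*1000;return np.array([c*d[0]+sn*d[1],-sn*d[0]+c*d[1]])
print("tile in board",toboard(t[:2]),"spacer in board",toboard(o.x[:2]))
E
python3 m2.py
```

```text
board scene xy mm [548.3 -37.2] yaw -0.0248 deg -1.42
[[-0.5, -0.3], [0.6, -1.4], [-0.2, 0.5], [-0.3, -0.4], [-0.3, 0.2], [-0.1, 1.2], [1.2, -0.5]]
tile scene xy mm [551.5 -34.8] yaw -0.0237 deg -1.36
[[-0.1, -1.0], [0.5, -0.0], [0.0, 0.1], [-0.4, 0.6]]
spacer free [572.6 -30.6  86.8] [[1.1, -0.3], [-0.3, 0.7], [-2.1, 0.4], [-0.2, -0.2], [0.1, 0.1], [1.4, -0.8]]
0.1 [587.4 -23.3] 4.8601103109810095
0.1023 [590.  -22.1] 4.960808094312637
0.105 [593.  -20.6] 5.101515329700083
tile in board [3.18488183 2.48746352] spacer in board [44.29944181 17.70800671]
```

Request:
carry_out(deltas=[[1,3,-4,-7,0.002,0.008,0],[1,3,-4,-7,0,0,0],[1,3,-4,-7,0,0,0],[1,3,-4,-7,0,0,0],[1,2,-3,-7,0,0,0],[1,0,0,-7,0,0,0],[1,0,0,-5,0,0,0],[1,0,0,0,0,0,0]])

```text
time: 10.17
position: [0.6018, -0.0315, 0.0881]
ee_rot: [-2.238, -2.194, 0.0]
force: [0.0, 0.1, -1.7]
grip_width: 0.0129
```

```bash
python3 - <<'E'
from st import *
s=env.snapshot("scene");st()
crop(s,200,150,360,270,5,"pics/s11.png")
E
```

```text
t 10.2167 p [601.9 -31.4  88.5] yaw -1.15 z [-0.005   0.0053 -1.    ] F [-0.6 -0.1 -1.4] w 13.0
```

View pics/s11.png

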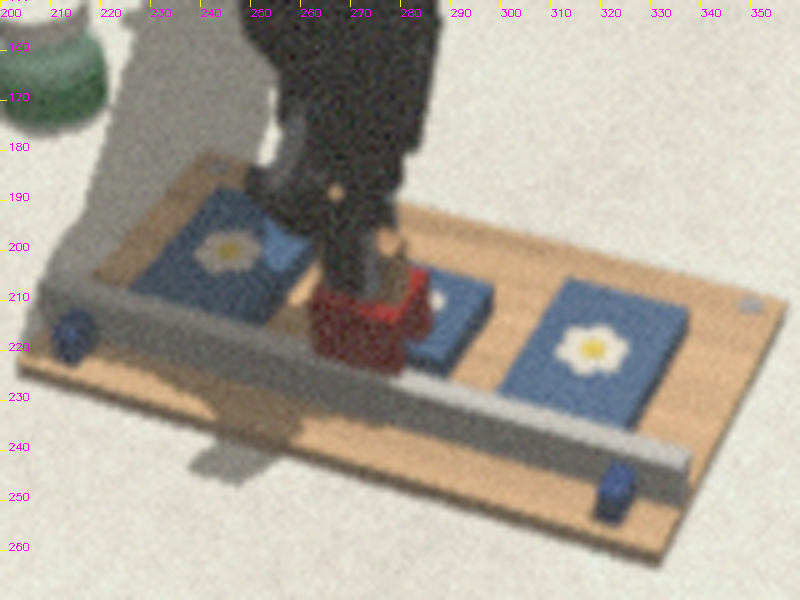

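```bash
cat > m3.py <<'E'
from fit import *
import sys
def g(cx,cy,x0=200,y0=150,s=5): return (x0+(cx+.5)/s-.5,y0+(cy+.5)/s-.5)
def sfit(pts,yawd,zf):
    S=[(L,g(*c)) for L,c in pts];yaw=np.radians(yawd);c,s=np.cos(yaw),np.sin(yaw)
    def res(p):
        X=np.array([[p[0]+(c*L[0]-s*L[1])/1e3,p[1]+(s*L[0]+c*L[1])/1e3,zf+L[2]/1e3] for L,_ in S])
        return (proj("scene",X)-np.array([u for _,u in S])).ravel()
    o=least_squares(res,[.59,-.02],loss="soft_l1");print("spacer",zf,np.round(o.x*1e3,1),np.round(res(o.x).reshape(-1,2),1).tolist());return o.x
E
python3 - <<'E'
from m3 import *
for z in (.0473,.0493,.0513):
  sfit([((14.5,-20,0),(312,352)),((14.5,20,0),(402,375)),((14.5,20,32),(404,320)),((14.5,-20,32),(313,290)),((-20.5,20,32),(428,267)),((-20.5,20,0),(430,330))],-1.15,z)
B=[("scene",L,g(*c)) for L,c in [((-85,155,12),(787,305)),((85,155,12),(660,562)),((85,-155,12),(17,368)),
 ((61,155,38),(686,470)),((61,155,12),(686,507)),((49,155,38),(692,450)),((61,-155,38),(40,298))]]
b=fit(B,[.55,-.04,-.04],"board scene")
print(g(400,385),[proj("scene",[[b[0]+x*1e-3*np.cos(b[2])-y*1e-3*np.sin(b[2]),b[1]+x*1e-3*np.sin(b[2])+y*1e-3*np.cos(b[2]),.038]]) for x,y in ((61,40),(49,40))])
E
```

```text
spacer 0.0473 [597.1 -31.9] [[0.7, 0.1], [-0.3, 0.1], [-1.5, -0.3], [-0.7, 1.1], [0.7, 0.1], [0.9, -1.2]]
spacer 0.0493 [599.1 -30.9] [[0.6, 0.1], [-0.3, 0.1], [-1.5, -0.3], [-0.8, 1.1], [0.7, 0.1], [1.0, -1.2]]
spacer 0.0513 [601.2 -29.8] [[0.6, 0.1], [-0.3, 0.1], [-1.5, -0.3], [-0.8, 1.1], [0.7, 0.1], [1.0, -1.2]]
board scene xy mm [551.1 -37.1] yaw -0.0262 deg -1.5
[[0.5, -0.6], [0.9, -1.2], [-0.9, -0.2], [0.0, 0.4], [-0.3, 1.8], [0.8, 0.5], [-1.5, -1.6]]
(279.6, 226.6) [array([[285.59301847, 229.72227291]]), array([[287.94298611, 226.11192152]])]
```

```bash
cat > ov.py <<'E'
from m3 import *
def draw(s,name,x0,y0,x1,y1,k,board,sp=None,tile=None):
    c=cv2.resize(s[y0:y1,x0:x1],None,fx=k,fy=k,interpolation=cv2.INTER_CUBIC);c=np.clip(c*1.7,0,255).astype(np.uint8)
    def L(P,pose,col,z0=0):
        a=pose[2];R=np.array([[np.cos(a),-np.sin(a)],[np.sin(a),np.cos(a)]])
        P=np.array(P)/1e3;X=np.c_[P[:,:2]@R.T+pose[:2],P[:,2]+z0]
        q=(proj("scene",X)-[x0,y0]+.5)*k-.5
        cv2.polylines(c,[np.round(q).astype(int)],False,col,1,cv2.LINE_AA)
    for x,z in((61,38),(49,38),(61,12)): L([(x,-155,z),(x,155,z)],board,(0,0,255))
    L([(-85,-155,12),(-85,155,12),(85,155,12),(85,-155,12),(-85,-155,12)],board,(0,255,0))
    if tile is not None: L([(-28,-30,30),(-28,30,30),(28,30,30),(28,-30,30),(-28,-30,30)],tile,(0,255,255))
    if sp is not None:
        L([(14.5,-20,0),(14.5,20,0),(14.5,20,32),(14.5,-20,32),(14.5,-20,0)],sp,(255,255,0),sp[3]);L([(14.5,20,32),(-20.5,20,32),(-20.5,20,0)],sp,(255,255,0),sp[3])
    cv2.imwrite(name,c)
E
python3 - <<'E'
from ov import *
s=env.snapshot("scene")
cv2.imwrite("pics/raw11.png",s)
draw(s,"pics/o11.png",200,170,360,270,5,[.5483,-.0372,np.radians(-1.9)],[.6015,-.030,np.radians(-1.15),.0493],[.5515,-.0348,np.radians(-2)])
E
```

```text
(no output)
```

View pics/o11.png

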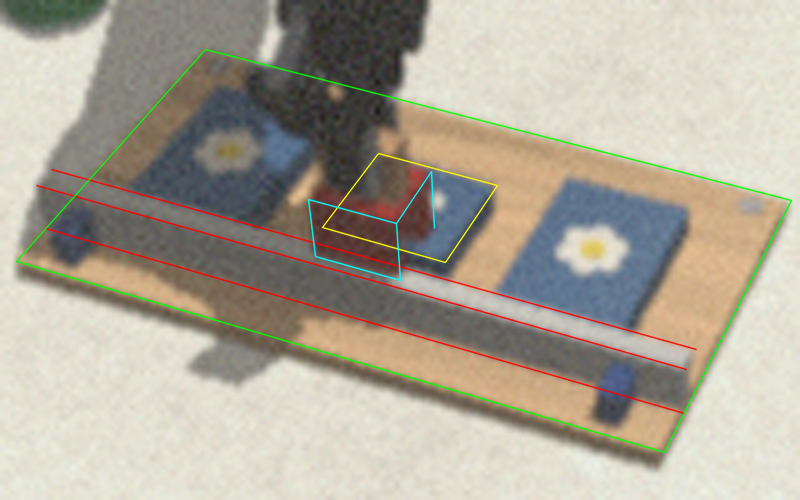

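Request:
carry_out(deltas=[[1,2,-4,-4,-0.005,-0.005,-0.008],[1,2,-4,-4,0,0,-0.007],[1,0,0,-1,0,0,0]])

```text
time: 10.52
position: [0.608, -0.0394, 0.0813]
ee_rot: [2.258, 2.179, 0.006]
force: [-0.5, 0.1, -1.5]
grip_width: 0.013
```

```bash
python3 - <<'E'
from st import *
st()
E
```

```text
t 10.5167 p [608.  -39.4  81.3] yaw -2.04 z [ 5.7e-03 -4.0e-04 -1.0e+00] F [-0.5  0.1 -1.5] w 13.0
```

Request:
carry_out(deltas=[[1,-2,1,-2,0,0.005,0],[1,0,0,-1,0,0,0]])

```text
time: 10.68
position: [0.6062, -0.0389, 0.0783]
ee_rot: [2.261, 2.18, 0.001]
force: [0.4, -0.2, -0.7]
grip_width: 0.0131
```

```bash
python3 - <<'E'
from ov import *
from st import st
s=env.snapshot("scene");p,R=st()
cv2.imwrite("pics/raw12.png",s)
draw(s,"pics/o12.png",240,180,320,250,9,[.5483,-.0372,np.radians(-1.6)],[p[0]-.0015,p[1]+.001,np.radians(-2),p[2]-.0392])
crop(s,240,180,320,250,9,"pics/s12.png")
E
```

```text
t 10.7333 p [606.3 -39.   78.3] yaw -2.09 z [ 1.3e-03 -7.0e-04 -1.0e+00] F [ 0.1 -0.3 -0.9] w 12.8
```

View pics/o12.png

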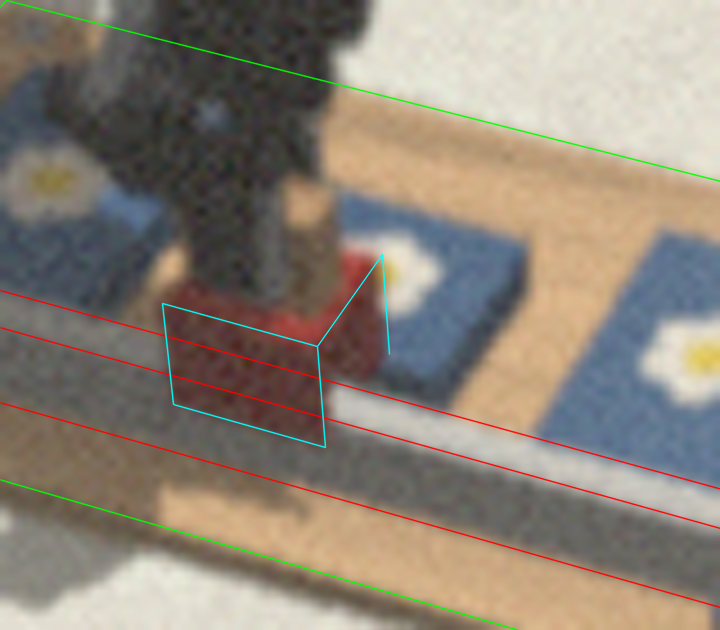

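View pics/s12.png

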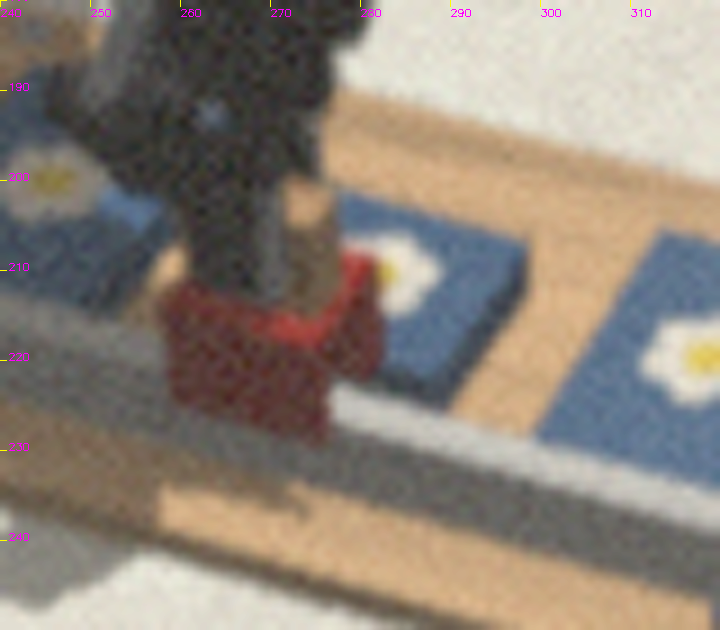

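Request:
carry_out(deltas=[[1,-1.5,1,-3,0,0,0],[1,0,0,-3,0,0,0],[1,0,0,-2,0,0,0]])

```text
time: 10.98
position: [0.6053, -0.0375, 0.0705]
ee_rot: [2.26, 2.179, 0.003]
force: [-0.3, -0.1, -0.8]
grip_width: 0.013
```

```bash
python3 - <<'E'
from st import *
st()
E
```

```text
t 10.9833 p [605.3 -37.5  70.5] yaw -2.08 z [ 3.e-03 -5.e-04 -1.e+00] F [-0.3 -0.1 -0.8] w 13.0
```

Request:
carry_out(deltas=[[1,0,0,-4,0,0.003,0],[1,0,0,-3,0,0,0],[1,0,0,-3,0,0,0]])

```text
time: 11.23
position: [0.6053, -0.0372, 0.0597]
ee_rot: [2.261, 2.181, -0.0]
force: [-0.4, 0.5, -1.4]
grip_width: 0.0131
```

```bash
python3 - <<'E'
from st import *
st()
E
```

```text
t 11.2333 p [605.3 -37.2  59.7] yaw -2.05 z [ 0.e+00 -4.e-04 -1.e+00] F [-0.4  0.5 -1.4] w 13.1
```

Request:
carry_out(deltas=[[1,0,0,-3,0,0,0],[1,0,0,-2,0,0,0],[1,0,0,-2,0,0,0],[1,0,0,-1,0,0,0]])

```text
time: 11.57
position: [0.6051, -0.0371, 0.0533]
ee_rot: [2.261, 2.181, -0.002]
force: [-1.3, 0.4, 2.2]
grip_width: 0.0131
```

```bash
python3 - <<'E'
from ov import *
from st import st
s=env.snapshot("scene");p,R=st()
crop(s,240,180,320,250,9,"pics/s13.png")
E
```

```text
t 11.6167 p [605.1 -37.1  53.2] yaw -2.05 z [-8.0e-04 -1.4e-03 -1.0e+00] F [-1.1 -0.3  5.2] w 13.0
```

View pics/s13.png

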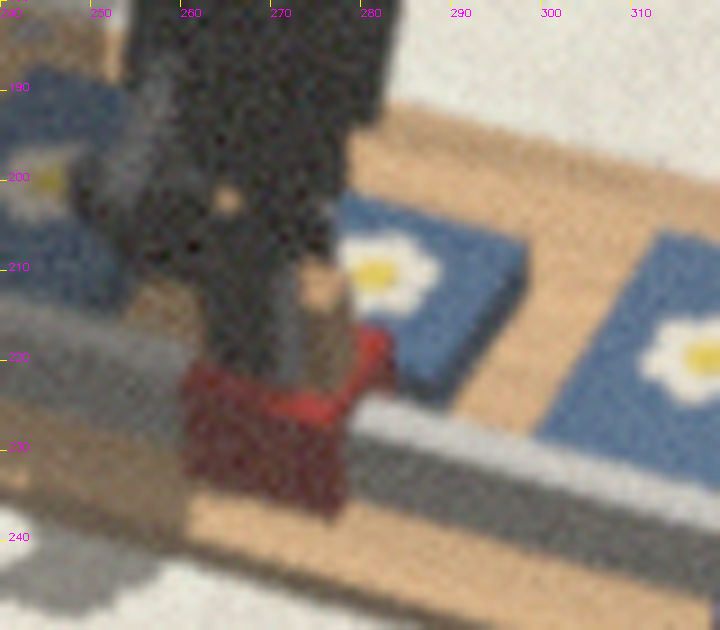

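```bash
python3 - <<'E'
from ov import *
G=lambda cx,cy:g(cx,cy,240,180,9)
a=np.radians(-2.1);R=np.array([[np.cos(a),-np.sin(a)],[np.sin(a),np.cos(a)]])
def o(L,c):
    X=ray("scene",G(*c),L[2]/1e3)[:2]*1e3; return (R.T@X-np.array(L[:2])).round(1)
print("rotated-frame origins; spacer",o((14.5,20,14),(338,520)),o((14.5,-20,14),(185,480)),o((-20.5,20,46),(393,335)))
print("tile",o((-28,30,30),(530,242)),o((28,30,30),(438,385)),"flower",o((0,0,30),(373,273)))
print("bar front top at x",o((61,0,38),(450,450)),o((61,0,38),(600,490)))
print("bar front bottom",o((61,0,12),(450,525)))
E
```

```text
rotated-frame origins; spacer [604.1 -14.8] [605.6 -15. ] [605.9 -14.3]
tile [552.6 -15.9] [553.9 -14.8] flower [550.4 -17.4]
bar front top at x [548.   31.3] [547.2  69.3]
bar front bottom [547.2  29.8]
```

Request:
carry_out(deltas=[[0,0,0,0,0,0,0],[0,0,0,0,0,0,0],[0,0,0,0,0,0,0],[0,0,0,2,0,0,0],[0,0,0,6,0,0,0],[0,0,0,15,0,0,0],[0,0,0,20,0,0,0],[0,0,0,20,0,0,0],[0,-15,0,20,0,0,0],[0,-30,0,0,0,0,0],[0,-30,0,0,0,0,0],[0,-30,0,0,0,0,0],[0,0,0,0,0,0,0]])

```text
time: 12.7
position: [0.4972, -0.0359, 0.1403]
ee_rot: [2.259, 2.182, 0.001]
force: [-0.7, 0.4, -1.0]
grip_width: 0.0854
```

```bash
python3 - <<'E'
from ov import *
from st import st
s=env.snapshot("scene");t=env.snapshot("top");p,R=st()
crop(s,230,160,330,250,8,"pics/s14.png")
crop(t,285,150,430,245,5,"pics/t14.png")
E
```

```text
t 12.8 p [503.7 -36.1 142. ] yaw -2.04 z [ 0.0106  0.0012 -0.9999] F [ 0.2 -0.  -0.5] w 85.4
```

View pics/s14.png

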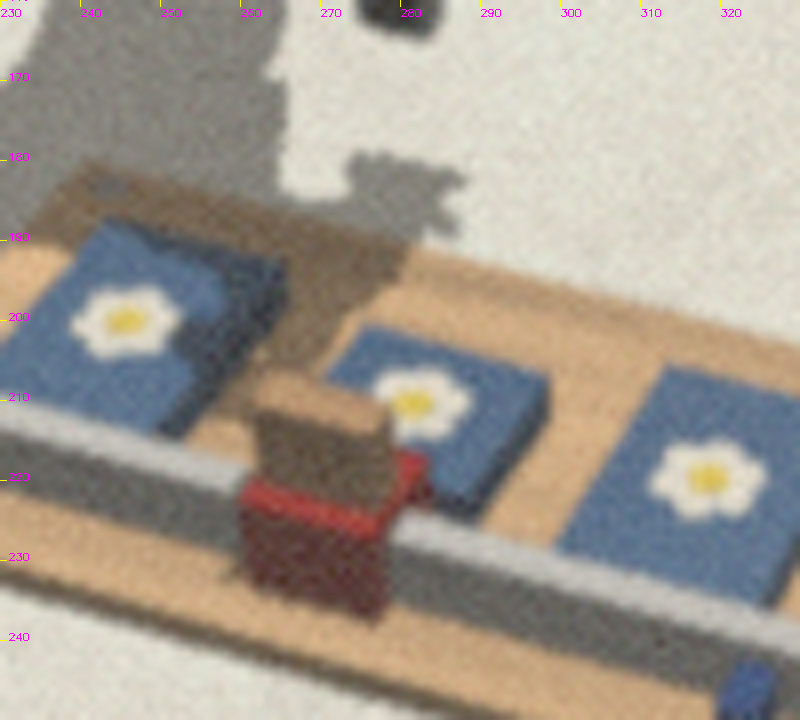

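View pics/t14.png

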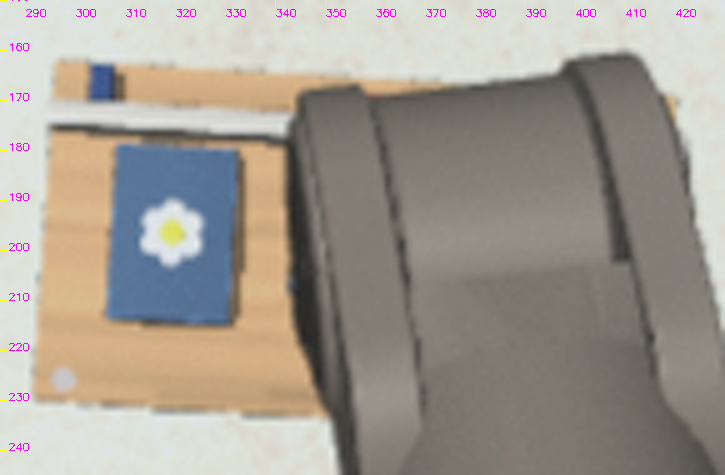

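```bash
python3 - <<'E'
from st import *
st();print(env.observe()["joint_positions"].round(3))
E
```

```text
t 12.8 p [503.7 -36.1 142. ] yaw -2.04 z [ 0.0106  0.0012 -0.9999] F [ 0.2 -0.  -0.5] w 85.4
[ 0.496  0.338 -0.572  1.762  0.203  1.09  -0.179]
```

Request:
carry_out(deltas=[[0.6,-5,0,-3,0,0.01,0.11],[0.6,-5,0,-3,0,0,0.11],[0.6,-5,0,-3,0,0,0.11],[0.6,-5,0,-3,0,0,0.11],[0.6,-5,0,-3,0,0,0.11],[0.6,-5,0,-3,0,0,0.11],[0.6,-5,0,-3,0,0,0.11],[0.6,0,0,-3,0,0,0.11],[0.6,0,0,-3,0,0,0.11],[0.6,0,0,-3,0,0,0.11],[0.6,0,0,-3,0,0,0.11],[0.6,0,0,0,0,0,0.11],[0.6,0,0,0,0,0,0.11],[0.6,0,0,0,0,0,0.11]])

```text
time: 13.97
position: [0.496, -0.036, 0.1166]
ee_rot: [-0.006, 3.126, 0.052]
force: [0.2, -0.9, 0.1]
grip_width: 0.0342
```

```bash
python3 - <<'E'
from ov import *
from st import st
s=env.snapshot("scene");p,R=st();print(env.observe()["joint_positions"].round(3))
crop(s,230,130,330,230,7,"pics/s15.png")
E
```

```text
t 14.0167 p [496.6 -36.2 116.6] yaw 90.39 z [ 0.0158  0.0341 -0.9993] F [-0.2  0.2  0.1] w 34.1
[ 0.763  0.443 -0.908  1.807  0.36   1.059  1.306]
```

View pics/s15.png

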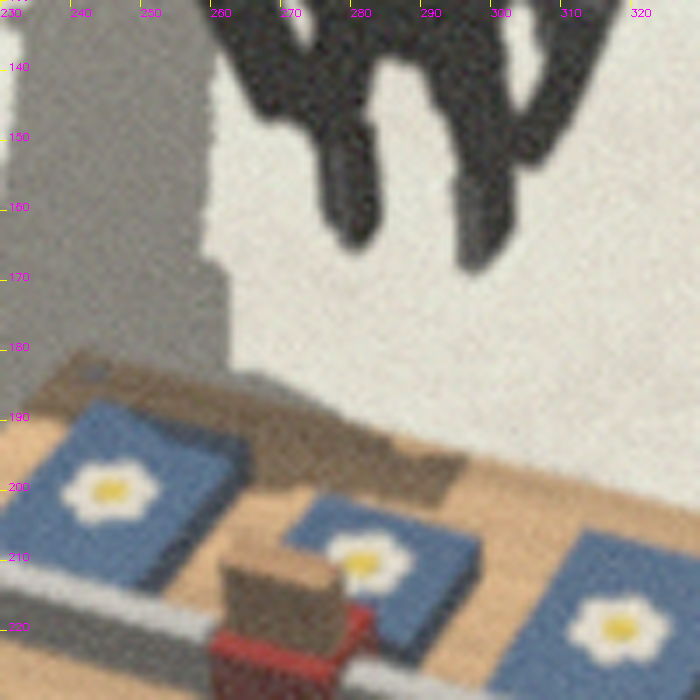

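Request:
carry_out(deltas=[[0.6,-6,1,0,-0.017,0.008,-0.022],[0.6,-6,1,-9,-0.017,0.008,-0.022],[0.6,0,0,-9,0,0,0],[0.6,0,0,-9,0,0,0],[0.6,0,0,-9,0,0,0],[0.6,0,0,-9,0,0,0],[0.6,0,0,-9,0,0,0],[0.6,0,0,-9,0,0,0],[0.6,0,0,-9,0,0,0],[0.6,0,0,-4,0,0,0],[0.6,0,0,0,0,0,0]])

```text
time: 14.93
position: [0.4931, -0.0355, 0.0345]
ee_rot: [0.085, 3.132, 0.01]
force: [0.2, -0.9, 0.1]
grip_width: 0.0342
```

```bash
python3 - <<'E'
from ov import *
from st import st
s=env.snapshot("scene");p,R=st();print(env.observe()["joint_positions"].round(3))
crop(s,230,150,330,250,7,"pics/s16.png")
E
```

```text
t 14.9833 p [493.1 -35.5  34.8] yaw 86.89 z [ 0.009   0.0057 -0.9999] F [-0.7  0.4  0.8] w 34.2
[ 0.656  0.539 -0.805  1.897  0.485  0.902  1.132]
```

View pics/s16.png

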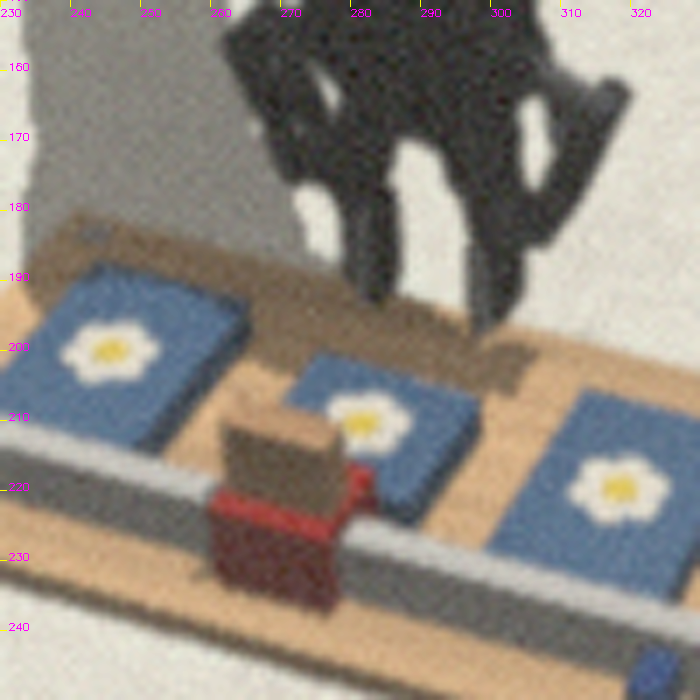

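```bash
python3 - <<'E'
from ov import *
for z in (.034,.038,.042): print(z,proj("scene",[[.500,-.0355-.024,z],[.500,-.0355+.024,z]]).round(1).tolist())
for z in (.034,.038,.042): print(z,[ (1e3*ray("scene",u,z)).round(1).tolist() for u in((283.1,192.8),(298.8,196.6))])
# tile near corner check
print([(1e3*ray("scene",(230+(c[0]+.5)/7-.5,150+(c[1]+.5)/7-.5),.03)).round(1).tolist() for c in ((318,353),(482,398))])
E
```

```text
0.034 [[280.8, 193.5], [299.8, 198.0]]
0.038 [[280.7, 192.2], [299.8, 196.6]]
0.042 [[280.6, 190.8], [299.7, 195.3]]
0.034 [[495.7, -55.5, 34.0], [496.1, -15.6, 34.0]]
0.038 [[500.2, -53.3, 38.0], [500.6, -13.7, 38.0]]
0.042 [[504.7, -51.1, 42.0], [505.1, -11.8, 42.0]]
[[522.1, -64.6, 30.0], [524.8, -5.2, 30.0]]
```

Request:
carry_out(deltas=[[0.6,-2,0,-6,-0.005,0.009,0.015],[0.6,0,0,-5,0,0,0],[0.6,0,0,-4,0,0,0],[0.6,0,0,-2,0,0,0],[0.6,0,0,0,0,0,0]])

```text
time: 15.4
position: [0.4923, -0.0354, 0.0173]
ee_rot: [0.059, 3.139, 0.0]
force: [0.7, -0.4, 0.1]
grip_width: 0.0343
```

```bash
python3 - <<'E'
from st import st
st()
E
```

```text
t 15.4 p [492.3 -35.4  17.3] yaw 87.84 z [ 0.0022  0.     -1.    ] F [ 0.7 -0.4  0.1] w 34.3
```

Request:
carry_out(deltas=[[0.6,4,0.5,-1,0,0,0],[0.6,4,0.5,0,0,0,0],[0.6,3,0,0,0,0,0],[0.6,3,0,0,0,0,0]])

```text
time: 15.73
position: [0.5076, -0.0344, 0.0166]
ee_rot: [0.059, 3.138, -0.001]
force: [0.6, -0.4, 0.2]
grip_width: 0.0339
```

```bash
python3 - <<'E'
from ov import *
from st import st
st();s=env.snapshot("scene")
crop(s,230,150,330,250,7,"pics/s17.png")
E
```

```text
t 15.7333 p [507.6 -34.4  16.6] yaw 87.84 z [ 2.9e-03 -5.0e-04 -1.0e+00] F [ 0.6 -0.4  0.2] w 33.9
```

View pics/s17.png

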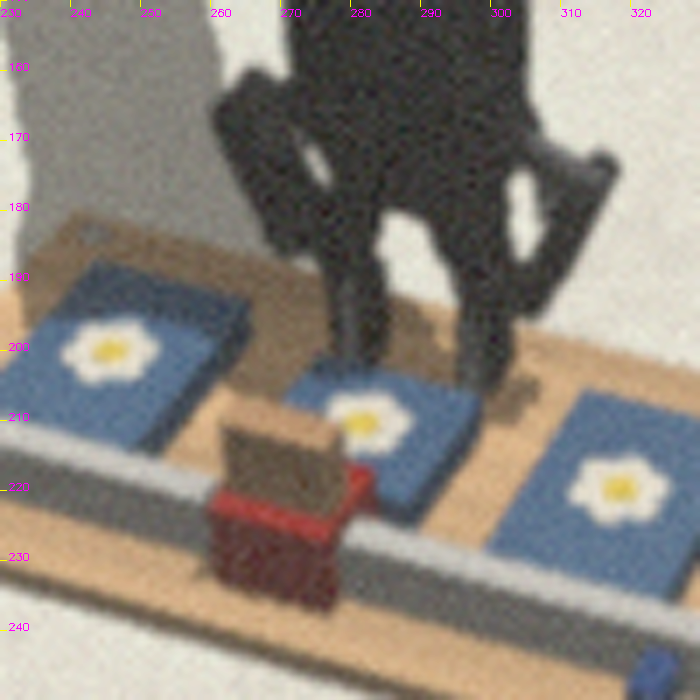

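Request:
carry_out(deltas=[[0.72,0,-0.5,1,0,0,0],[0.72,0,0,0,0,0,0],[0.72,2,0,0,0,0,0],[0.72,2,0,0,0,0,0],[0.72,2,0,0,0,0,0]])

```text
time: 16.2
position: [0.5144, -0.0351, 0.018]
ee_rot: [0.06, 3.138, -0.001]
force: [-1.7, -0.4, 1.2]
grip_width: 0.024
```

```bash
python3 - <<'E'
from st import st
st()
E
```

```text
t 16.2 p [514.4 -35.1  18. ] yaw 87.81 z [ 2.7e-03 -7.0e-04 -1.0e+00] F [-1.7 -0.4  1.2] w 24.0
```

Request:
carry_out(deltas=[[0.72,2,0,0,0,0,0],[0.72,2,0,-0.5,0,0,0],[0.72,2,0,-0.5,0,0,0]])

```text
time: 16.45
position: [0.5191, -0.0351, 0.0167]
ee_rot: [-0.06, -3.14, 0.002]
force: [-2.7, -0.1, 3.5]
grip_width: 0.024
```

```bash
python3 - <<'E'
from st import st
st()
E
```

```text
t 16.45 p [519.1 -35.1  16.7] yaw 87.81 z [-0.0012 -0.0013 -1.    ] F [-2.7 -0.1  3.5] w 24.0
```

Request:
carry_out(deltas=[[0.72,2,0,0.5,0,0,0],[0.72,2,0,0.5,0,0,0]])

```text
time: 16.62
position: [0.519, -0.0351, 0.0167]
ee_rot: [-0.06, -3.13, 0.004]
force: [-5.2, 0.6, 3.9]
grip_width: 0.0241
```

```bash
python3 - <<'E'
from ov import *
from st import st
st();s=env.snapshot("scene")
crop(s,230,150,330,250,7,"pics/s18.png")
E
```

```text
t 16.6167 p [519.  -35.1  16.7] yaw 87.82 z [-0.0107 -0.0023 -0.9999] F [-5.2  0.6  3.9] w 24.1
```

View pics/s18.png

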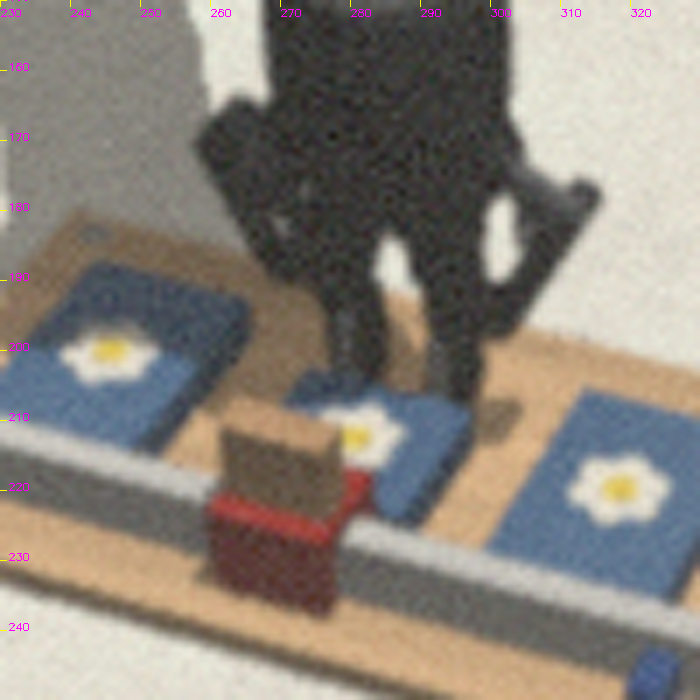

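Request:
carry_out(deltas=[[0.72,3,0,1.5,0.002,-0.01,0],[0.72,3,0,0.5,0,0,0],[0.72,3,0,0,0,0,0]])

```text
time: 16.92
position: [0.5189, -0.0352, 0.016]
ee_rot: [-0.058, -3.121, 0.004]
force: [-7.2, 1.7, 6.2]
grip_width: 0.0242
```

```bash
python3 - <<'E'
from ov import *
from st import st
st();s=env.snapshot("scene");st()
crop(s,230,180,330,250,8,"pics/s19.png")
E
```

```text
t 16.9167 p [518.9 -35.2  16. ] yaw 87.88 z [-0.0205 -0.0024 -0.9998] F [-7.2  1.7  6.2] w 24.2
t 16.9667 p [519.  -35.2  15.8] yaw 87.88 z [-0.021  -0.0023 -0.9998] F [-6.6 -0.   4.6] w 23.8
```

View pics/s19.png

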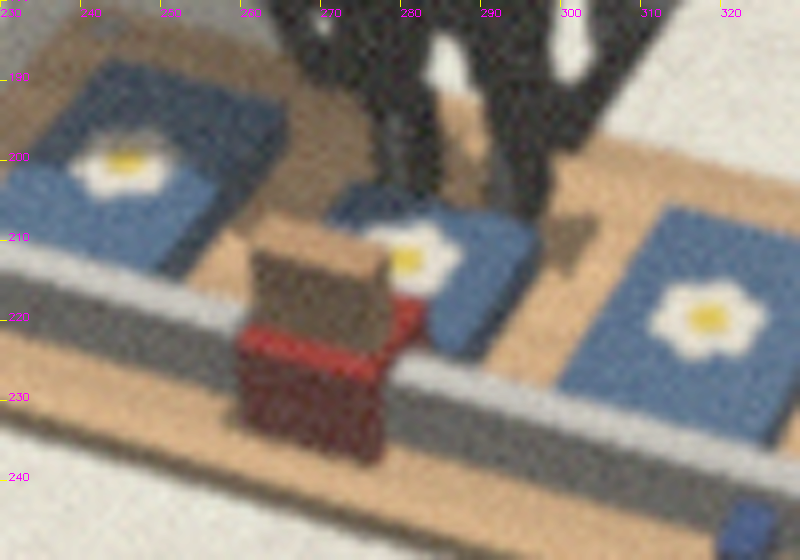

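```bash
python3 - <<'E'
from ov import *
a=np.radians(-2.1);R=np.array([[np.cos(a),-np.sin(a)],[np.sin(a),np.cos(a)]])
def o(c,y0,z=.03):
    return (R.T@(ray("scene",g(c[0],c[1],230,y0,8),z)[:2]*1e3)).round(1)
print("flower before",o((414,404),160),"after",o((407,259),180))
print("right near corner before",o((549,378),160),"after",o((542,233),180),"left near before",o((363,324),160))
print("spacer bottom right before",o((378,623),160,.014),"after",o((377,466),180,.014),"left",o((247,592),160,.014),o((243,430),180,.014))
# sharp yellow centroid using raw
E
python3 - <<'E'
import sys;sys.path.insert(0,'.')
from ov import *
a=np.radians(-2.1);R=np.array([[np.cos(a),-np.sin(a)],[np.sin(a),np.cos(a)]])
for nm,im in(("before",cv2.imread("pics/scene0.png")),("now",env.snapshot("scene"))):
    h=cv2.cvtColor(im,cv2.COLOR_BGR2HSV);m=cv2.inRange(h,(20,110,90),(35,255,255));n,l,s,c=cv2.connectedComponentsWithStats(m)
    for i in range(1,n):
        if s[i,4]>4 and 230<c[i][0]<330 and 190<c[i][1]<230: print(nm,c[i].round(2),s[i,4],(R.T@(ray("scene",c[i],.03)[:2]*1e3)).round(1))
E
```

```text
flower before [550.7 -16.5] after [557.2 -15.5]
right near corner before [526.   14.1] after [532.7  14.9] left near before [524.4 -45.5]
spacer bottom right before [619.1   4.8] after [620.2   5. ] left [621.7 -33.4] [621.4 -34.8]
before [245.2 199.6] 5 [ 548.9 -109.9]
before [281.5 210. ] 8 [550.3 -16.2]
before [318.  219.5] 6 [548.8  71.9]
now [245.29 199.43] 7 [ 548.2 -110. ]
now [280. 212.] 9 [557.8 -16.3]
now [318.   219.29] 7 [548.2  71.7]
```

Request:
carry_out(deltas=[[0.72,4,0,2,0.002,-0.025,0],[0.72,6,0,1,0,-0.015,0]])

```text
time: 17.18
position: [0.5192, -0.0352, 0.0155]
ee_rot: [-0.057, -3.14, 0.003]
force: [-13.6, -0.3, 10.0]
grip_width: 0.0238
```

```bash
python3 - <<'E'
from st import st
st()
E
```

```text
t 17.1833 p [519.2 -35.2  15.5] yaw 87.91 z [-0.0011 -0.0019 -1.    ] F [-13.6  -0.3  10. ] w 23.8
```

Request:
carry_out(deltas=[[0.72,6,0,4,0.002,-0.01,0],[0.72,8,0,4,0,-0.012,0]])

```text
time: 17.35
position: [0.519, -0.0352, 0.0182]
ee_rot: [-0.055, -3.133, 0.003]
force: [-12.5, 0.6, -2.2]
grip_width: 0.0237
```

```bash
python3 - <<'E'
from st import st
st()
E
```

```text
t 17.35 p [519.  -35.2  18.2] yaw 87.98 z [-0.0082 -0.0019 -1.    ] F [-12.5   0.6  -2.2] w 23.7
```

Request:
carry_out(deltas=[[0.72,9,0,1,0.001,-0.016,0],[0.72,10,0,1,0,-0.014,0],[0.72,10,0,1,0,-0.014,0]])

```text
time: 17.6
position: [0.519, -0.0353, 0.0135]
ee_rot: [-0.053, -3.116, 0.012]
force: [-18.6, 0.5, 13.4]
grip_width: 0.0239
```

```bash
python3 - <<'E'
from ov import *
from st import st
st();s=env.snapshot("scene");st();t=env.snapshot("top");st()
crop(s,200,150,360,270,5,"pics/s20.png");crop(t,285,150,480,265,4,"pics/t20.png")
E
```

```text
t 17.6 p [519.  -35.3  13.5] yaw 88.07 z [-0.0251 -0.007  -0.9997] F [-18.6   0.5  13.4] w 23.9
t 17.65 p [518.9 -35.2  13.3] yaw 88.07 z [-0.0257 -0.007  -0.9996] F [-17.3  -0.4  10.2] w 23.9
t 17.7 p [519.  -35.2  13.3] yaw 88.08 z [-0.0252 -0.0069 -0.9997] F [-16.9  -1.4   9.9] w 24.0
```

View pics/s20.png

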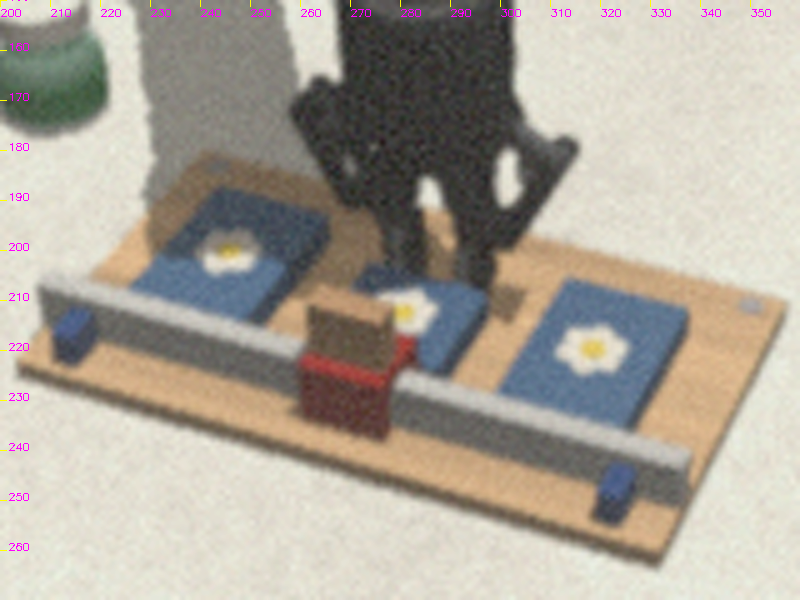

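View pics/t20.png

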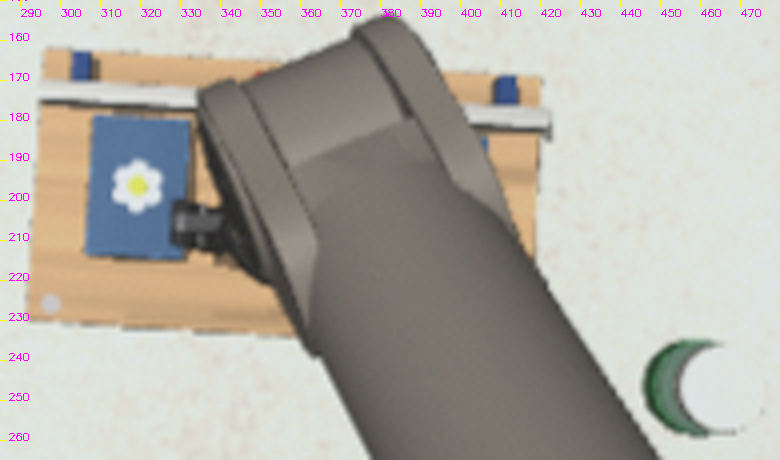

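Request:
carry_out(deltas=[[0.72,8,0,5,0.006,-0.025,0],[0.72,9,0,3,0,-0.01,0]])

```text
time: 17.87
position: [0.5188, -0.0353, 0.0155]
ee_rot: [-0.05, -3.116, 0.006]
force: [-13.0, 1.0, -2.0]
grip_width: 0.0238
```

```bash
python3 - <<'E'
from ov import *
from st import st
st();s=env.snapshot("scene");st();s=env.snapshot("scene");s=env.snapshot("scene");s=env.snapshot("scene");st()
crop(s,230,180,330,250,8,"pics/s21.png")
E
```

```text
t 17.8667 p [518.8 -35.3  15.5] yaw 88.16 z [-0.025  -0.0038 -0.9997] F [-13.   1.  -2.] w 23.8
t 17.9167 p [518.9 -35.3  15.2] yaw 88.16 z [-0.0262 -0.0037 -0.9997] F [-11.4   0.9  -2.1] w 23.9
t 18.0667 p [518.9 -35.3  14.9] yaw 88.15 z [-0.0258 -0.0035 -0.9997] F [-11.3   0.6  -2. ] w 23.8
```

View pics/s21.png

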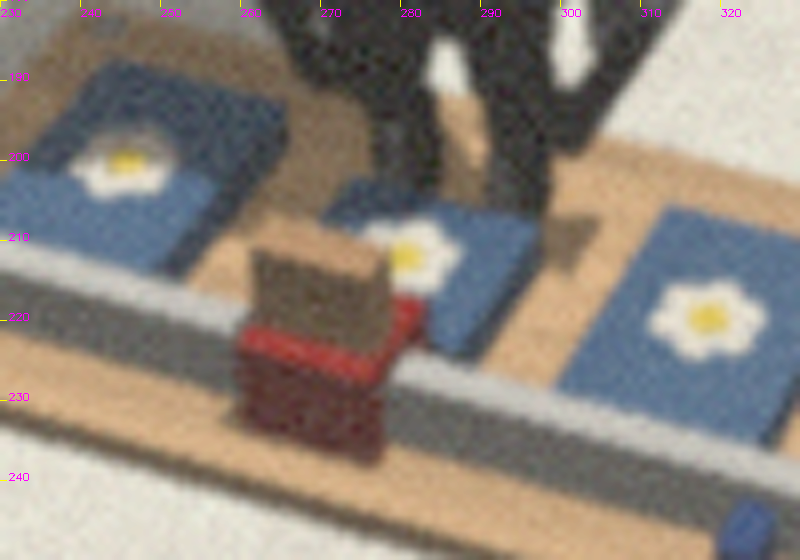

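Request:
carry_out(deltas=[[0.72,12,0,3,0.003,-0.02,0]])

```text
time: 18.15
position: [0.519, -0.0353, 0.0139]
ee_rot: [-0.049, -3.111, 0.004]
force: [-18.7, 1.4, 0.4]
grip_width: 0.0235
```

```bash
python3 - <<'E'
from ov import *
from st import st
st();[env.snapshot("scene") for _ in range(4)];st()
print(env.finish_job())
E
```

```text
t 18.15 p [519.  -35.3  13.9] yaw 88.19 z [-0.0304 -0.0023 -0.9995] F [-18.7   1.4   0.4] w 23.5
t 18.35 p [518.9 -35.2  13.6] yaw 88.19 z [-0.0306 -0.0021 -0.9995] F [-15.5   0.8  -0.1] w 23.9
the job is handed in; nothing more can be done
None
```

I hung the larger red spacer over the bar with its thick leg in the gap by the middle (short) tile and let go of it. I then pushed that tile against the leg with two fingertips side by side. The job was handed in at about 18.4 s with the tile still pressed at about 15 N.

**Last checks:**
- **Spacer:** it seated at the expected height. The pictures show it level, parallel to the bar and centred on the tile to about 1 mm.
- **Tile:** it moved about 7 mm and then stopped moving while the force rose. The pictures put it at board x of about 10 ± 1 mm, against 9 mm for flush.
- **Other tiles and jar:** the two long tiles measured within 1 mm of where they started. The jar looked undisturbed, but I did not measure it.

**What went wrong or disagreed:**
- **First grasp missed:** the fingers shut just above the fin, because the tips were about level with the reported TCP height rather than 25 mm ahead of it. While finding that height by touch, the closed fingertips pressed on the fin top with about 33 N; the pictures showed no shift. The second grasp worked.
- **Cameras disagreed:** the two cameras differed by 3 to 7 mm, so I placed the spacer from the scene camera alone.
- **During the push:** the fingertips briefly pressed downwards with about 13 N, probably against the board. At the end the tool leans about 1.8°, with no vertical force left.

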